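# Put the metal bars away by metal, one of them out of the filing jig

## Robot

A 6-joint arm with a two-finger parallel gripper is mounted at the origin on a cart in front of the work surface, level with it; the furniture and walls round the work are solid. World frame = base frame: x ahead of the robot, y to its left, z up, the work surface at z = 0. Lengths are in m, angles in rad, forces in N, time in s.
With the tool pointing down it reaches from about 0.375 to 0.975 m from the base axis. Payload 3.8 kg.
Tool frame: the origin (TCP) lies between the finger pads; the fingertips stand 22 mm ahead of it and the grasp point (between the pads) lies 3 mm ahead of it (bot.finger_overhang is the distance from the TCP to the fingertips, in m); x points along the fingers, y is the direction in which the jaws open and shut, and the axes are right-handed (so a half turn about x gives the same grasp; the last joint's range is limited). The gripper opens to 85 mm and grips with 20 to 120 N. Pads are 22 mm wide; open, the fingers measure 114 mm over their backs; the gripper's body (76 mm by 85 mm) begins 54 mm behind the grasp point. The pads swing forward as they close: fully open they stand 13 mm farther back than shut.
Start: joints at [1.182, 0.264, 1.604, -0, 1.274, -0.037], TCP at [0.233, 0.634, 0.253] pointing down, gripper open.
Joint ranges: [-2.63, 2.63], [-0.94, 2.18], [0.31, 2.57], [-1.31, 4.45], [0, 2.66], [-2.55, 2.55]. Speed limits (rad/s): [2.57, 2.57, 3.14, 3.14, 3.14, 3.14].

## Interface

Orientations are given as a rotation vector (axis times angle).
In Python, from workcell import bot gives the robot as it stands. The module is installed in compiled form; this text tells all that it offers.
- The arm moves only by the tool arm_command, never from a script. Its argument "series" is a list that holds one entry, the list of rows, each a list of 7 numbers: the turn, a rotation vector about the tool's x, y, z in rad, then the shift along the tool's x, y, z in cm, then the opening, from 0 (shut) to 1 (fully open). In form: [[[rx, ry, rz, x, y, z, grip], ...]]. A call has 1 to 10 rows; each row shifts and turns the pose as measured when the row begins, along the tool's axes as they then stand; what a row does not reach is not made up. A row lasts 1/10 s, in which the tool goes at most 50 mm and 8.59 degrees, less where a joint would pass 70% of its speed; a pose out of reach is approached as far as the arm can. A call is refused whole if a number of a shift passes 5 or a number of a turn 0.15, either way. A call with a gripper value outside its range is refused whole. The fingers move at their own pace and stop on an object; "newtons" is the grip in N (left out, the last holds). Time passes only in rows, so rows that do not move let the fingers close. It gives the time, the measured TCP pose, the force and the opening at its end, in the units of the state.
- bot.read_state(): the state, without advancing time (a new reading comes with each control period).
- bot.read_camera(name): name is "scene" or "top"; returns (picture, depth): 400x640x3 uint8, blue, green, red; 400x640 float32, m along the optical axis (not along the pixel's ray), 0 where there is no reading.
- bot.camera_info(name): a dict with "K" (3x3 intrinsics, pixels), "extrinsics" (4x4, takes a point from camera to world coordinates). Camera axes: x right, y down, z forward; pixel columns grow to the right and rows downward; lengths in m; the calibration is good to about 2 mm. A picture is of the moment at which its call begins. camera_info takes no time and is no camera call.
- bot.finish_job(): hands the job in, once; it reports no verdict.
The state is a dict: "time": time; "q": joint angles; "joint_vel": joint speeds; "joint_torque": joint torques, N m; "tool_pos": TCP position; "tcp_rot": TCP orientation; "wrist_force": force on the tool from outside, world axes, zero at the start; "torque": the same for the moment, N m; "width": opening from 0.0 (shut) to 1.0 (fully open).
Only numpy, scipy, OpenCV 4.12 (cv2) and the standard library are available. Lean on these libraries where they do the work, as an engineer would, in place of code of your own. Each camera call takes 0.05 s, during which the arm holds its last target.

## Task

Put the three square-edged metal bars away, each lying flat in the tray lined with its own metal: brass, copper and steel. The brass bar is still held in the filing jig: swing the red hold-down up and right over, well past upright, then slide the bar out from under the keeper. Leave the round copper disc where it is.

Things in the scene. Friction and masses are not known exactly. Their poses are not given: they have to be found in the camera images.
- brass_bar_center (a point): Centre (half-way up) of the loose yellow brass bar, 70 long (x) x 18 (y) x 20 mm high (z), 0.2 kg. It starts in the jig, along the jig's x, on an 8 mm base: its rear (+x) 10 mm under a fixed keeper (it must slide 10 mm to -x before it can be lifted), its front 12 mm under the hold-down, whose nose blocks the way out. Middle 45 mm free for a grasp; 2 mm play on each side.
- copper_bar_center (a point): Centre (half-way up) of the loose reddish copper bar, 70 long (x) x 18 (y) x 20 mm high (z), 0.2 kg. At the start it lies flat on the worktop.
- steel_bar_center (a point): Centre (half-way up) of the loose silvery steel bar, 70 long (x) x 18 (y) x 20 mm high (z), 0.2 kg. At the start it lies flat on the worktop.
- brass_tray: Fixed open black tray, 96 (x) x 52 (y) x 9 mm high, lined with yellow brass sheet that also shows as a tab, 34 mm wide, 19 mm out from its -x end. Inside 90 x 46 mm, walls and floor 3 mm thick. Origin: centre of the tray on the worktop; a bar lying in it has its centre 13 mm above the worktop and its long side along the tray's x.
- copper_tray: Fixed open black tray, 96 (x) x 52 (y) x 9 mm high, lined with reddish copper sheet that also shows as a tab, 34 mm wide, 19 mm out from its -x end. Inside 90 x 46 mm, walls and floor 3 mm thick. Origin: centre of the tray on the worktop; a bar lying in it has its centre 13 mm above the worktop and its long side along the tray's x.
- steel_tray: Fixed open black tray, 96 (x) x 52 (y) x 9 mm high, lined with silvery steel sheet that also shows as a tab, 34 mm wide, 19 mm out from its -x end. Inside 90 x 46 mm, walls and floor 3 mm thick. Origin: centre of the tray on the worktop; a bar lying in it has its centre 13 mm above the worktop and its long side along the tray's x.
- hold_down (a joint): Angle of the jig's red hinged hold-down (rad): 0 closed (level, across the bar), grows as it is swung up, 1.57 upright, stop at 2.6. Light hinge friction: needs about 1 N at the grip, stays where it is left.
- hold_down_grip (a point): Centre of the hold-down's grip: a horizontal black cylinder, 16 mm in diameter and 26 mm long along the jig's x, on the free end of the arm (14 mm wide, 10 mm thick), 105 mm from the hinge axis. When closed it is 35 mm above the worktop, just past the edge of the 8 mm base plate. Its frame turns with the hold-down.
- jig_hinge (a point): Middle of the hinge on the fixed grey filing jig (112 x 70 mm), 35 mm above the worktop; frame of the jig: x is the hinge axis and runs along the held bar towards the dark keeper (36 mm high), z up. The closed hold-down reaches from here to -y; opening, it rises and swings over to +y. The jig's centre lies 30 mm to +x, 65 mm to -y of here.
- copper_disc: Loose round copper disc, 42 mm in diameter, 14 mm high, lying on the worktop; not a bar, to be left alone. Origin: centre of its underside.

How it is judged:
On the way:
1. the hold-down is swung up and past upright (beyond 1.75 rad) while the brass bar is still in the jig (value of joint hold_down above 1.75 rad and distance between brass_bar_center and jig_hinge below 0.09 m), for 0.2 s.
At the end, for the whole second after the job is handed in: Each bar lies flat and at rest on the floor of the tray of its own metal: its centre within 15 mm (along the tray) and 17 mm (across) of the tray's centre and 8 to 16 mm above the worktop, its long axis level within 0.1 rad (x of brass_bar_center in the frame of brass_tray between -0.015 and 0.015 m and y of brass_bar_center in the frame of brass_tray between -0.017 and 0.017 m and z of brass_bar_center in the frame of brass_tray between 0.008 and 0.016 m and angle between brass_bar_center's own x axis and vertical between 1.47 and 1.67 rad and linear speed of each of brass_bar, copper_bar, steel_bar below 0.02 m/s and x of copper_bar_center in the frame of copper_tray between -0.015 and 0.015 m and y of copper_bar_center in the frame of copper_tray between -0.017 and 0.017 m and z of copper_bar_center in the frame of copper_tray between 0.008 and 0.016 m and angle between copper_bar_center's own x axis and vertical between 1.47 and 1.67 rad and x of steel_bar_center in the frame of steel_tray between -0.015 and 0.015 m and y of steel_bar_center in the frame of steel_tray between -0.017 and 0.017 m and z of steel_bar_center in the frame of steel_tray between 0.008 and 0.016 m and angle between steel_bar_center's own x axis and vertical between 1.47 and 1.67 rad); the robot touches nothing.
It fails at once if the copper disc is moved by more than 20 mm (distance of copper_disc from where it was at the start of the episode above 0.02 m).
It also fails if it takes over 101 s, if anything falls off the work surface, if the arm or the gripper's body presses on something with over 40 N, if the wrist force passes 120 N, or if a joint passes its speed limit or range.

## Working session

There is one attempt and no reset: what is moved stays moved. The work goes in short steps, Python scripts to look and compute and a tool call to move; the robot and the scene stay as the last step left them, time stands still between calls to the robot, and variables do not carry over. Pictures are saved under pics/ and viewed, and the job is handed in when it is done.

Besides the shell and the picture viewer there is one more tool, called after "Call:" in YAML: its name, and indented under it one key for each argument. arm_command: Moves the arm, as the interface text tells. Its arguments: {"type":"object","properties":{"series":{"type":"array"},"newtons":{"type":"number"}},"required":["series"]}

```bash
mkdir -p pics; python3 - <<'E'
from workcell import bot
import cv2,numpy as np
s=bot.read_state();print(s)
for n in("scene","top"):
    p,d=bot.read_camera(n);cv2.imwrite(f"pics/{n}0.png",p);np.save(f"pics/{n}0.npy",d);i=bot.camera_info(n);print(n,i)
print(bot.finger_overhang)
E
```

```text
{'time': 0.0, 'q': array([ 1.18214116e+00,  2.64760852e-01,  1.60536502e+00,  2.41940762e-05,
        1.27369049e+00, -3.68761479e-02]), 'joint_vel': array([-0.00120236, -0.00048582,  0.00072321,  0.0008571 ,  0.00071221,
       -0.00013173]), 'joint_torque': array([-3.79876556e-04, -5.15103257e+01, -3.67321908e+01,  1.37650836e-04,
        1.26366253e-02,  5.87471874e-06]), 'tool_pos': array([0.23230766, 0.63304718, 0.25196163]), 'tcp_rot': array([ 0.2743424 ,  1.55360608, -0.27776363]), 'wrist_force': array([ 0.14638142,  0.17667043, -0.13682616]), 'torque': array([ 0.00541404, -0.04622215, -0.03836278]), 'width': 0.9988108625755164}
scene {'K': array([[370.4141077 ,   0.        , 316.35030754],
       [  0.        , 370.4141077 , 195.64187076],
       [  0.        ,   0.        ,   1.        ]]), 'extrinsics': array([[ 0.59563424, -0.58409524,  0.55140966,  0.04098739],
       [-0.80321026, -0.42578861,  0.41660212, -0.40522986],
       [-0.00855136, -0.69104038, -0.72276557,  0.71070193],
       [ 0.        ,  0.        ,  0.        ,  1.        ]])}
top {'K': array([[416.59782617,   0.        , 312.30728078],
       [  0.        , 416.59782617, 202.31527679],
       [  0.        ,   0.        ,   1.        ]]), 'extrinsics': array([[-0.00420579, -0.98234326,  0.18704018,  0.36159592],
       [-0.99983591,  0.00742661,  0.01652255, -0.03601014],
       [-0.01761989, -0.18693999, -0.98221331,  0.90984092],
       [ 0.        ,  0.        ,  0.        ,  1.        ]])}
0.022
```

View pics/scene0.png

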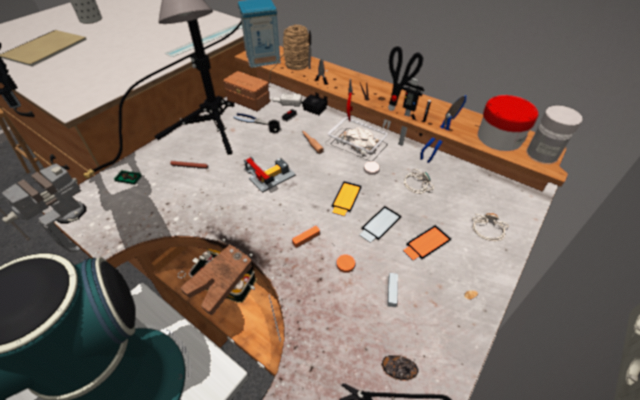

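View pics/top0.png

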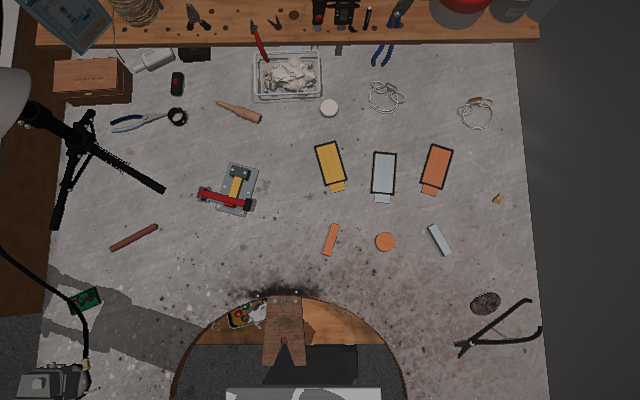

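The top view shows the jig near (235,190), with brass, steel and copper trays at (330,166), (383,173) and (436,169). The copper bar is at (331,240), the disc at (385,241) and the steel bar at (439,240). I'll enlarge these areas.

```bash
python3 - <<'E'
import cv2
t=cv2.imread("pics/top0.png");s=cv2.imread("pics/scene0.png")
def crop(im,x0,y0,w,h,k,n): cv2.imwrite(f"pics/{n}.png",cv2.resize(im[y0:y0+h,x0:x0+w],None,fx=k,fy=k,interpolation=cv2.INTER_CUBIC))
crop(t,190,155,75,70,8,"c_jig_t"); crop(t,310,135,150,130,5,"c_mid_t")
crop(s,240,150,60,50,10,"c_jig_s"); crop(s,285,175,170,140,4,"c_mid_s")
E
```

```text
(no output)
```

View pics/c_jig_t.png

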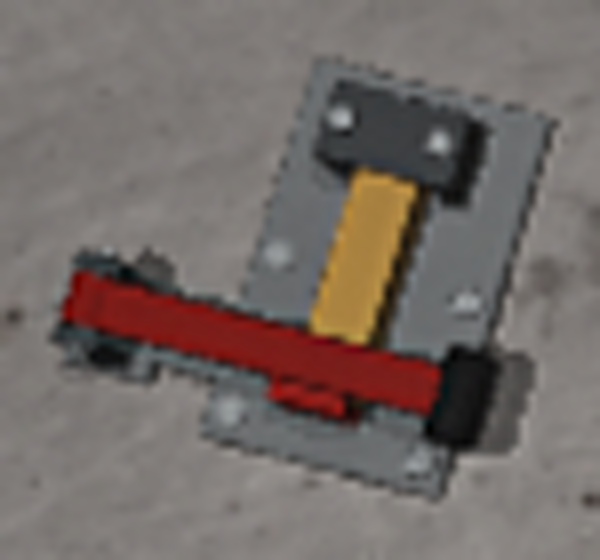

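View pics/c_mid_t.png

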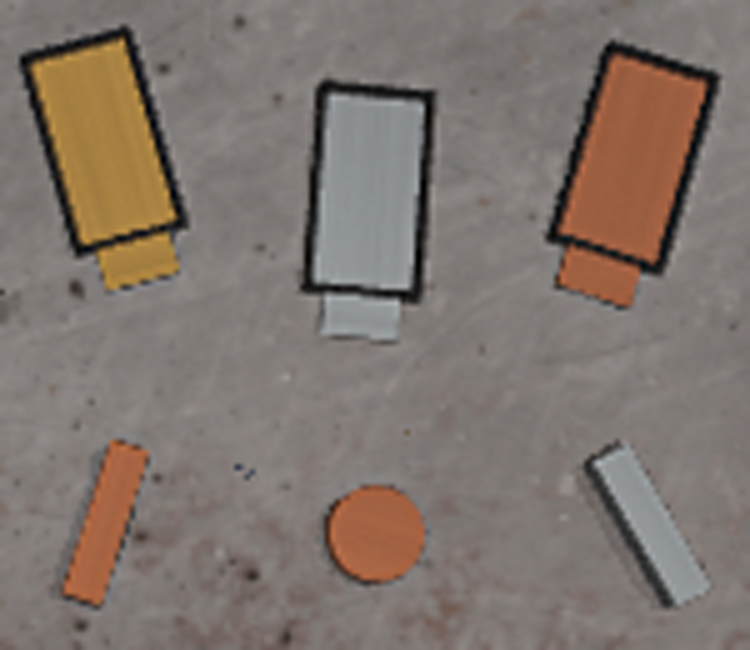

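View pics/c_jig_s.png

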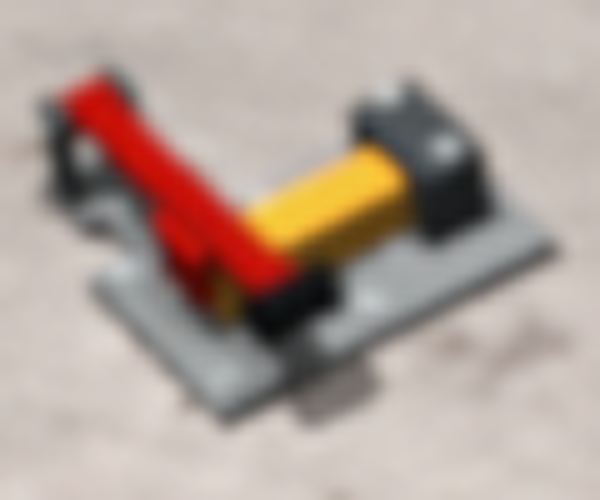

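View pics/c_mid_s.png

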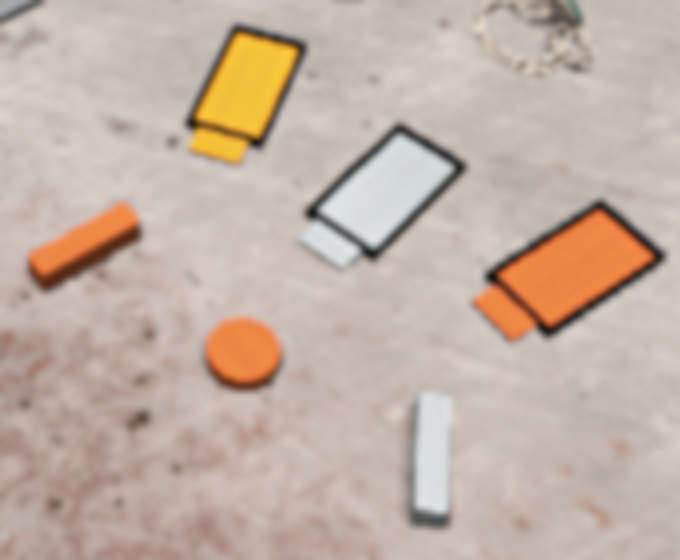

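```bash
cat > h.py <<'E'
import numpy as np,cv2
K={'scene':np.array([[370.4141077,0,316.35030754],[0,370.4141077,195.64187076],[0,0,1]]),'top':np.array([[416.59782617,0,312.30728078],[0,416.59782617,202.31527679],[0,0,1]])}
E={'scene':np.array([[0.59563424,-0.58409524,0.55140966,0.04098739],[-0.80321026,-0.42578861,0.41660212,-0.40522986],[-0.00855136,-0.69104038,-0.72276557,0.71070193],[0,0,0,1]]),'top':np.array([[-0.00420579,-0.98234326,0.18704018,0.36159592],[-0.99983591,0.00742661,0.01652255,-0.03601014],[-0.01761989,-0.18693999,-0.98221331,0.90984092],[0,0,0,1]])}
def ray(n,u,v):
    return E[n][:3,3],E[n][:3,:3]@np.linalg.inv(K[n])@np.array([u,v,1.])
def atz(n,u,v,z):
    o,d=ray(n,u,v);return o+d*(z-o[2])/d[2]
def tri(u1,v1,u2,v2): # scene, top -> point & gap
    o1,d1=ray('scene',u1,v1);o2,d2=ray('top',u2,v2)
    s=np.linalg.lstsq(np.c_[d1,-d2],o2-o1,rcond=None)[0]
    a,b=o1+d1*s[0],o2+d2*s[1];return (a+b)/2,np.linalg.norm(a-b)
def cloud(n,d):
    v,u=np.mgrid[:400,:640];P=np.stack([(u-K[n][0,2])/K[n][0,0]*d,(v-K[n][1,2])/K[n][1,1]*d,d],-1)
    return P@E[n][:3,:3].T+E[n][:3,3]
def c2p(x0,y0,k,x,y): return x0+(x+.5)/k-.5,y0+(y+.5)/k-.5
def proj(n,p):
    q=np.linalg.inv(E[n])@np.append(p,1);q=K[n]@q[:3];return q[:2]/q[2]
E
python3 - <<'E'
from h import *
np.set_printoptions(precision=4,suppress=True)
mt=lambda x,y:c2p(310,135,5,x,y); ms=lambda x,y:c2p(285,175,4,x,y)
def yaw(a,b): return np.arctan2(b[1]-a[1],b[0]-a[0])
T={'brass':([(22,58),(126,27),(186,225),(80,255)],[(238,25),(305,45),(258,146),(187,124)]),
'steel':([(319,80),(434,93),(418,301),(304,290)],[(400,123),(466,167),(374,258),(306,211)]),
'copper':([(613,43),(718,75),(658,272),(550,240)],[(601,201),(665,257),(548,335),(487,276)])}
for n,(t,s) in T.items():
    pt=[atz('top',*mt(*c),.009) for c in t]; ps=[atz('scene',*ms(*c),.009) for c in s]
    tr=[tri(*ms(*b),*mt(*a)) for a,b in zip(t,s)]
    for nm,p in(('top',pt),('scene',ps)):
        print(n,nm,np.mean(p,0),'yaw',np.degrees(yaw((p[2]+p[3]),(p[0]+p[1]))),'L',np.linalg.norm(p[0]-p[3]),'W',np.linalg.norm(p[0]-p[1]))
    print(' tri z',[round(float(a[0][2]),4) for a in tr],'c',np.mean([a[0] for a in tr],0),'gap',max(a[1] for a in tr))
# bars from depth
for n in('top','scene'):
    d=np.load(f'pics/{n}0.npy');P=cloud(n,d)
    im=cv2.imread(f'pics/{n}0.png')
    for nm,(x0,y0,w,h) in {'top':{'cu':(318,215,30,45),'disc':(370,226,32,32),'st':(420,218,38,42)},'scene':{'cu':(287,220,40,32),'disc':(330,250,32,26),'st':(383,268,20,42)}}[n].items():
        Q=P[y0:y0+h,x0:x0+w].reshape(-1,3);zt=np.median(Q[Q[:,2]<.006][:,2])
        B=Q[Q[:,2]>(.015 if nm!='disc' else .009)]
        r=cv2.minAreaRect((B[:,:2]*1000).astype(np.float32))
        print(n,nm,len(B),'z',np.median(B[:,2]),'table',zt,r)
    J=P[150:230,190:265] if n=='top' else P[150:200,240:300]
E
```

```text
brass top [ 0.6233 -0.0615  0.009 ] yaw 15.374714902961728 L 0.09494708767320055 W 0.04924982782617356
brass scene [ 0.6234 -0.0642  0.009 ] yaw 14.194485596884444 L 0.09794550576245327 W 0.0481460227803793
 tri z [0.0082, 0.0051, 0.005, 0.0066] c [ 0.6248 -0.0623  0.0062] gap 0.004765771263608456
steel top [ 0.5992 -0.1792  0.009 ] yaw -6.147949201467996 L 0.09697789495058526 W 0.05170366784176685
steel scene [ 0.5994 -0.1823  0.009 ] yaw -6.292145864543663 L 0.09708606046396501 W 0.05183280133227795
 tri z [0.0063, 0.0049, 0.0049, 0.0072] c [ 0.6009 -0.1806  0.0058] gap 0.0028744211131354392
copper top [ 0.6135 -0.298   0.009 ] yaw -19.842469208179015 L 0.0966173864289015 W 0.048507822413123715
copper scene [ 0.6128 -0.3005  0.009 ] yaw -18.617612306632044 L 0.09611837287404272 W 0.050964481202482134
 tri z [0.0088, 0.0049, 0.0034, 0.005] c [ 0.6149 -0.2996  0.0055] gap 0.0025881494407707165
top cu 280 z 0.020342336578163644 table 0.00045861054256929323 ((423.6352844238281, -51.430397033691406), (17.852893829345703, 127.51699829101562), 71.88032531738281)
top disc 302 z 0.01444339510732523 table 0.0004922101179862803 ((417.2758483886719, -111.54269409179688), (40.6470947265625, 183.21969604492188), 23.887882232666016)
top st 296 z 0.02039320543547324 table 0.0004154694782201318 ((391.49365234375, -176.5027618408203), (69.85679626464844, 278.6543273925781), 26.087318420410156)
scene cu 214 z 0.020025692073314116 table 0.000385743647206116 ((247.35118103027344, -213.22023010253906), (560.2183837890625, 63.009613037109375), 36.519142150878906)
scene disc 255 z 0.014149717434978615 table 0.00028767071490420904 ((258.4183349609375, -293.62982177734375), (487.291748046875, 38.340057373046875), 31.668676376342773)
scene st 283 z 0.019959458649392636 table 0.00022800956213686607 ((263.9642333984375, -350.47906494140625), (458.3418273925781, 28.07344627380371), 17.300731658935547)
```

```bash
python3 - <<'E'
from h import *
np.set_printoptions(precision=4,suppress=True)
for n in('top','scene'):
    d=np.load(f'pics/{n}0.npy');P=cloud(n,d)
    for nm,(x0,y0,w,h) in {'top':{'cu':(318,215,30,45),'disc':(370,226,32,32),'st':(420,218,38,42)},'scene':{'cu':(287,220,40,32),'disc':(330,250,32,26),'st':(383,268,20,42)}}[n].items():
        Q=P[y0:y0+h,x0:x0+w].reshape(-1,3)
        B=Q[(Q[:,2]>(.017 if nm!='disc' else .009))&(Q[:,2]<.03)]
        r=cv2.minAreaRect((B[:,:2]*1000).astype(np.float32)); c=np.mean(B,0)
        e=np.linalg.eigh(np.cov(B[:,:2].T))[1][:,1];e*=np.sign(e[0])
        print(n,nm,len(B),'z',np.median(B[:,2]),'mean',c,'yaw',np.degrees(np.arctan2(e[1],e[0])),r)
    # jig
    x0,y0,w,h=(190,155,75,70) if n=='top' else (240,150,60,50)
    im=cv2.imread(f'pics/{n}0.png')[y0:y0+h,x0:x0+w].astype(int);Q=P[y0:y0+h,x0:x0+w]
    red=(im[...,2]>90)&(im[...,1]<50)&(im[...,0]<50)
    yel=(im[...,2]>120)&(im[...,1]>90)&(im[...,0]<90)
    zz=Q[...,2]; ok=(zz>-.01)&(zz<.06)
    for nm,m in(('red',red&ok&(zz>.036)),('yel',yel&ok&(zz>.024)&(zz<.032)),('base',ok&(zz>.005)&(zz<.011)),('black',ok&(im.max(-1)<45)&(zz>.03))):
        B=Q[m]; 
        if len(B)<4: print(nm,len(B));continue
        e=np.linalg.eigh(np.cov(B[:,:2].T))[1][:,1];e*=np.sign(e[0])
        print(n,nm,len(B),'z',np.percentile(B[:,2],[5,50,95]),'mean',B.mean(0),'yaw',np.degrees(np.arctan2(e[1],e[0])),cv2.minAreaRect((B[:,:2]*1000).astype(np.float32)))
E
```

```text
top cu 275 z 0.020333992421599167 mean [ 0.4507 -0.0603  0.0205] yaw -18.233133427775247 ((451.0357666015625, -60.39666748046875), (17.852893829345703, 69.85660552978516), 71.88032531738281)
top disc 299 z 0.014415640144631925 mean [ 0.4455 -0.1761  0.0144] yaw -36.532846921556214 ((445.58380126953125, -176.64352416992188), (40.69025802612305, 40.60454177856445), 77.41835021972656)
top st 282 z 0.020448184152496163 mean [ 0.4482 -0.2919  0.0204] yaw 26.809323364034597 ((448.3285217285156, -292.53961181640625), (69.86479949951172, 18.67840003967285), 26.386110305786133)
top red 297 z [0.0389 0.0417 0.0444] mean [0.538  0.173  0.0417] yaw 73.81023698063966 ((536.169921875, 174.79946899414062), (102.6879653930664, 18.73309898376465), 74.28961181640625)
top yel 154 z [0.0259 0.0287 0.0309] mean [0.5652 0.1475 0.0286] yaw -14.805594548797563 ((565.2982177734375, 147.70260620117188), (17.36494255065918, 45.910221099853516), 74.77970123291016)
top base 821 z [0.006  0.0084 0.0105] mean [0.5605 0.1499 0.0084] yaw -33.160071816359725 ((568.3271484375, 172.0421600341797), (133.5786895751953, 1
[... 862 characters left out ...]
411] yaw 73.13105418107504 ((536.9798583984375, 169.22021484375), (103.8060073852539, 19.238407135009766), 73.90298461914062)
scene yel 74 z [0.0249 0.028  0.0301] mean [0.5716 0.1433 0.028 ] yaw -12.250007788578813 ((571.904541015625, 144.37393188476562), (22.372631072998047, 41.606910705566406), 76.75727844238281)
scene base 386 z [0.0059 0.0084 0.0103] mean [0.5537 0.1468 0.0083] yaw -54.40108233113825 ((573.9801635742188, 166.72146606445312), (114.40217590332031, 112.5649642944336), 73.6767349243164)
scene black 36 z [0.0355 0.0435 0.047 ] mean [0.5256 0.1138 0.0423] yaw 2.897751522175164 ((554.9453735351562, 115.47563934326172), (16.66622543334961, 84.51029205322266), 87.17276763916016)
```

```bash
cat >> h.py <<'E'
from scipy.spatial.transform import Rotation as Rn
def plan(p,yaw,n=None,show=True):
    """rows to go: target TCP p, jaw yaw (deg, mod 180)"""
    from workcell import bot
    s=bot.read_state();R=Rn.from_rotvec(s['tcp_rot']).as_matrix();x=np.array(s['tool_pos'])
    best=None
    for k in(-360,-180,0,180,360):
        a=np.radians(yaw+k);c,sn=np.cos(a),np.sin(a)
        G=np.array([[0,c,sn],[0,sn,-c],[-1,0,0]])
        w=Rn.from_matrix(R.T@G).as_rotvec()
        if best is None or np.linalg.norm(w)<np.linalg.norm(best[0])-1e-6: best=(w,G)
    w,G=best;d=np.array(p)-x
    print('t',round(s['time'],2),'pos',x.round(4),'yaw',round(float(np.degrees(np.arctan2(R[1,1],R[0,1]))),2),'q',np.round(s['q'],2),'F',np.round(s['wrist_force'],1),'wid',round(s['width'],3))
    print(' turn',w.round(3),' shift now-axes cm',(R.T@d*100).round(2),' shift after-turn axes cm',(G.T@d*100).round(2))
E
python3 - <<'E'
from h import *
np.set_printoptions(precision=4,suppress=True)
jt=lambda x,y:c2p(190,155,8,x,y); js=lambda x,y:c2p(240,150,10,x,y)
print('grip top',atz('top',*jt(462,397),.040),'scene',atz('scene',*js(290,300),.038), tri(*js(290,298),*jt(462,397)))
print('hinge top',atz('top',*jt(95,300),.040),'scene',atz('scene',*js(90,100),.040))
# base corners top z=.008
c=[atz('top',*jt(*q),.008) for q in((320,58),(555,118),(440,497),(203,432))]
print('base t',np.mean(c,0), np.degrees(np.arctan2(*((c[0]+c[1]-c[2]-c[3])[[1,0]]))),np.linalg.norm(c[0]-c[3]),np.linalg.norm(c[0]-c[1]))
yt=[(352,172),(418,182),(375,343),(310,330)]
c=[atz('top',*jt(*q),.028) for q in yt];print('yel',np.mean(c,0),np.degrees(np.arctan2(*((c[0]+c[1]-c[2]-c[3])[[1,0]]))),c)
plan([.525,.117,.25],-15.5)
E
```

```text
grip top [0.5242 0.1171 0.04  ] scene [0.5272 0.1188 0.038 ] (array([0.5242, 0.1163, 0.0423]), np.float64(0.0011661341890014554))
hinge top [0.5514 0.2165 0.04  ] scene [0.5531 0.2155 0.04  ]
base t [0.5651 0.1465 0.008 ] -15.258006256836765 0.11057163816353013 0.06911652565263288
yel [0.5656 0.147  0.028 ] -12.987880984418027 [array([0.5893, 0.151 , 0.028 ]), array([0.5863, 0.1328, 0.028 ]), array([0.5415, 0.1432, 0.028 ]), array([0.5453, 0.161 , 0.028 ])]
t 0.1 pos [0.2323 0.6331 0.2521] yaw 69.84 q [ 1.18  0.26  1.61  0.    1.27 -0.04] F [-0.4  0.3  0.5] wid 1.003
 turn [1.49  0.001 0.002]  shift now-axes cm [  0.28 -38.36  45.26]  shift after-turn axes cm [ 0.21 41.99 41.91]
```

Call:
arm_command:
  series:
    - [[0.149, 0, 0, 0, 0, 0, 1], [0.149, 0, 0, 0, 0, 0, 1], [0.149, 0, 0, 0, 0, 0, 1], [0.149, 0, 0, 0, 0, 0, 1], [0.149, 0, 0, 0, 0, 0, 1], [0.149, 0, 0, 0, 0, 0, 1], [0.149, 0, 0, 0, 0, 0, 1], [0.149, 0, 0, 0, 0, 0, 1], [0.149, 0, 0, 0, 0, 0, 1], [0.149, 0, 0, 0, 0, 0, 1]]

```text
time: 1.1
tool_pos: [0.2307, 0.6291, 0.2438]
tcp_rot: [1.403, 1.051, -1.427]
wrist_force: [-0.8, 0.9, 0.6]
width: 1.0
```

Call:
arm_command:
  series:
    - [[0, 0, 0, 0, 3.4, 3.4, 0.6], [0, 0, 0, 0, 3.4, 3.4, 0.6], [0, 0, 0, 0, 3.4, 3.4, 0.6], [0, 0, 0, 0, 3.4, 3.4, 0.6], [0, 0, 0, 0, 3.4, 3.4, 0.6], [0, 0, 0, 0, 3.4, 3.4, 0.6], [0, 0, 0, 0, 3.4, 3.4, 0.6], [0, 0, 0, 0, 3.4, 3.4, 0.6], [0, 0, 0, 0, 3.4, 3.4, 0.6], [0, 0, 0, 0, 3.4, 3.4, 0.6]]

```text
time: 2.1
tool_pos: [0.4623, 0.1951, 0.2423]
tcp_rot: [1.392, 1.055, -1.427]
wrist_force: [0.5, 0.1, -0.4]
width: 0.604
```

```bash
python3 -c "
from h import *
plan([.525,.117,.12],-15.5)"
```

```text
t 2.1 pos [0.4623 0.1951 0.2423] yaw -15.94 q [ 0.36 -0.05  1.97 -0.01  1.24  0.64] F [ 0.5  0.1 -0.4] wid 0.604
 turn [-0.008  0.021  0.005]  shift now-axes cm [12.31  8.23  5.53]  shift after-turn axes cm [12.23  8.12  5.85]
```

Call:
arm_command:
  series:
    - [[-0.008, 0.021, 0.005, 0, 2.7, 2.0, 0.6], [0, 0, 0, 0, 2.7, 1.95, 0.6], [0, 0, 0, 0, 2.7, 1.9, 0.6], [0, 0, 0, 3, 0, 0, 0.6], [0, 0, 0, 3, 0, 0, 0.6], [0, 0, 0, 3, 0, 0, 0.6], [0, 0, 0, 3, 0, 0, 0.6], [0, 0, 0, 0, 0, 0, 0.6]]

```text
time: 2.9
tool_pos: [0.5291, 0.1046, 0.1184]
tcp_rot: [1.414, 1.06, -1.412]
wrist_force: [-1.2, 1.0, -0.3]
width: 0.6
```

```bash
python3 - <<'E'
from h import *
from workcell import bot
plan([.525,.117,.038],-15.5)
for n in("scene","top"):
    p,d=bot.read_camera(n)
    c=proj(n,[.525,.117,.05]).astype(int);print(n,c)
    x0,y0=c[0]-60,c[1]-50
    cv2.imwrite(f"pics/{n}1.png",cv2.resize(p[y0:y0+100,x0:x0+120],None,fx=6,fy=6,interpolation=cv2.INTER_CUBIC))
E
```

```text
t 2.9 pos [0.5291 0.1046 0.1184] yaw -16.15 q [ 0.15  0.13  2.03 -0.    0.98  0.43] F [-1.2  1.  -0.3] wid 0.6
 turn [-0.011  0.    -0.002]  shift now-axes cm [ 8.04 -0.76 -1.08]  shift after-turn axes cm [ 8.04 -0.73 -1.09]
scene [268 176]
top [246 202]
```

View pics/scene1.png

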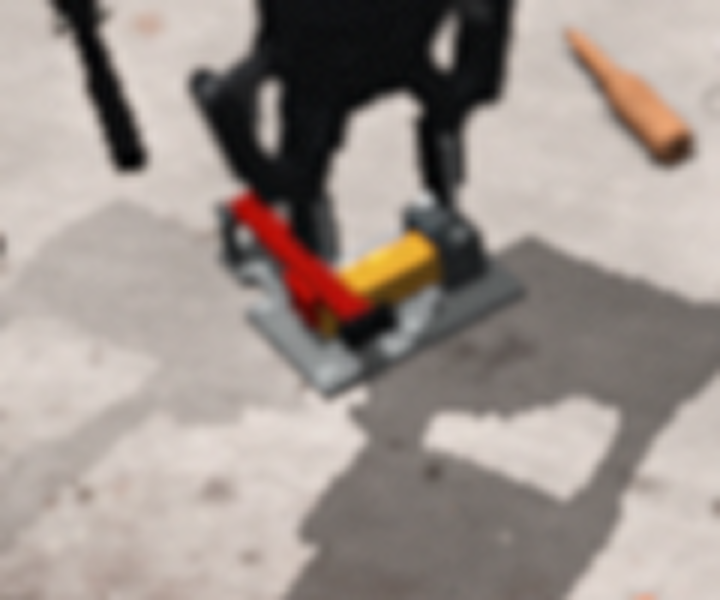

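View pics/top1.png

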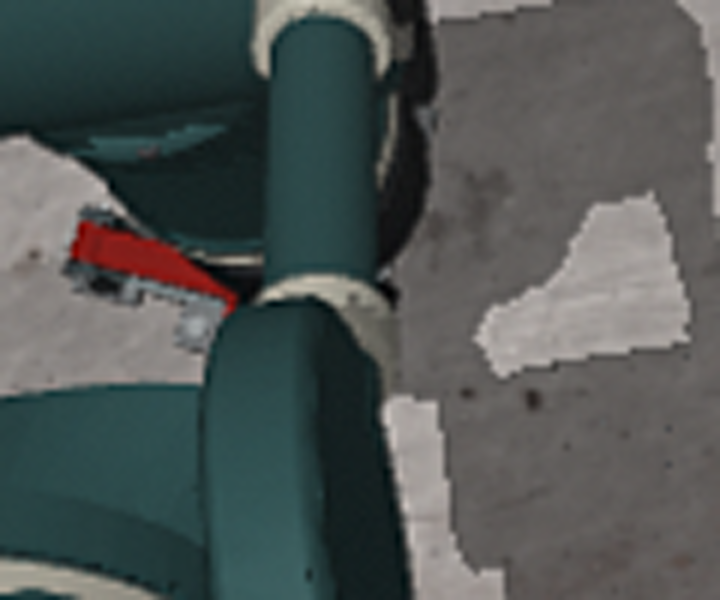

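Call:
arm_command:
  series:
    - [[-0.011, 0, 0, 0, -0.73, -1.09, 0.6], [0, 0, 0, 2, 0, 0, 0.6], [0, 0, 0, 2, 0, 0, 0.6], [0, 0, 0, 0, 0, 0, 0.6]]

```text
time: 3.4
tool_pos: [0.535, 0.1223, 0.0914]
tcp_rot: [1.421, 1.057, -1.382]
wrist_force: [-1.5, 0.3, -0.2]
width: 0.603
```

```bash
python3 -c "
from h import *
plan([.525,.117,.038],-15.5)"
```

```text
t 3.4 pos [0.535  0.1223 0.0914] yaw -15.39 q [ 0.18  0.17  2.04 -0.    0.91  0.45] F [-1.5  0.3 -0.2] wid 0.603
 turn [ 0.002 -0.011 -0.023]  shift now-axes cm [ 5.32 -0.95  0.83]  shift after-turn axes cm [ 5.34 -0.82  0.77]
```

Call:
arm_command:
  series:
    - [[0, -0.011, -0.023, 0, -0.8, 0.75, 0.6], [0, 0, 0, 0, 0, 0, 0.6], [0, 0, 0, 0, 0, 0, 0.6]]

```text
time: 3.7
tool_pos: [0.5273, 0.1187, 0.0965]
tcp_rot: [1.406, 1.068, -1.398]
wrist_force: [-0.7, 0.1, 0.4]
width: 0.598
```

```bash
python3 -c "
from h import *
plan([.525,.117,.038],-15.5)"
```

```text
t 3.7 pos [0.5273 0.1187 0.0965] yaw -15.28 q [ 0.18  0.16  2.04 -0.    0.93  0.44] F [-0.7  0.1  0.4] wid 0.598
 turn [ 0.004 -0.002 -0.005]  shift now-axes cm [ 5.85 -0.21  0.23]  shift after-turn axes cm [ 5.85 -0.18  0.22]
```

Call:
arm_command:
  series:
    - [[0, 0, 0, 0, -0.2, 0.2, 0.6], [0, 0, 0, 2, 0, 0, 0.6], [0, 0, 0, 0, 0, 0, 0.6], [0, 0, 0, 0, 0, 0, 0.6]]

```text
time: 4.1
tool_pos: [0.5272, 0.1174, 0.08]
tcp_rot: [1.411, 1.065, -1.393]
wrist_force: [1.0, -0.4, -0.2]
width: 0.597
```

```bash
python3 -c "
from h import *
plan([.525,.117,.038],-15.5)"
```

```text
t 4.1 pos [0.5272 0.1174 0.08  ] yaw -15.31 q [ 0.17  0.18  2.06 -0.    0.9   0.44] F [ 1.  -0.4 -0.2] wid 0.597
 turn [ 0.003 -0.005 -0.01 ]  shift now-axes cm [ 4.2  -0.25  0.12]  shift after-turn axes cm [ 4.2 -0.2  0.1]
```

Call:
arm_command:
  series:
    - [[0, -0.005, -0.01, 1.5, -0.2, 0.1, 0.6], [0, 0, 0, 1.5, 0, 0, 0.6], [0, 0, 0, 0, 0, 0, 0.6], [0, 0, 0, 0, 0, 0, 0.6]]

```text
time: 4.5
tool_pos: [0.5256, 0.1169, 0.0486]
tcp_rot: [1.404, 1.07, -1.403]
wrist_force: [1.0, -0.5, -0.1]
width: 0.599
```

```bash
python3 -c "
from h import *
plan([.525,.117,.038],-15.5)"
```

```text
t 4.5 pos [0.5256 0.1169 0.0486] yaw -15.33 q [ 0.17  0.23  2.07 -0.    0.85  0.44] F [ 1.  -0.5 -0.1] wid 0.599
 turn [ 0.003  0.    -0.   ]  shift now-axes cm [ 1.06 -0.06  0.  ]  shift after-turn axes cm [ 1.06 -0.06  0.  ]
```

Lower 1 cm more, then close.

Call:
arm_command:
  series:
    - [[0, 0, 0, 1.0, 0, 0, 0.6], [0, 0, 0, 0, 0, 0, 0.6], [0, 0, 0, 0, 0, 0, 0.2], [0, 0, 0, 0, 0, 0, 0.2], [0, 0, 0, 0, 0, 0, 0.2], [0, 0, 0, 0, 0, 0, 0.2], [0, 0, 0, 0, 0, 0, 0.2]]
  newtons: 25

```text
time: 5.2
tool_pos: [0.5252, 0.1169, 0.0377]
tcp_rot: [1.403, 1.071, -1.404]
wrist_force: [-0.1, -0.4, -1.5]
width: 0.3
```

```bash
python3 - <<'E'
from h import *
from workcell import bot
plan([.525,.117,.038],-15.5)
p,d=bot.read_camera("scene")
cv2.imwrite(f"pics/s2.png",cv2.resize(p[120:220,200:330],None,fx=6,fy=6,interpolation=cv2.INTER_CUBIC))
E
```

```text
t 5.2 pos [0.5252 0.1169 0.0377] yaw -15.34 q [ 0.17  0.24  2.07 -0.    0.83  0.44] F [-0.1 -0.4 -1.5] wid 0.3
 turn [0.003 0.    0.001]  shift now-axes cm [-0.03 -0.02 -0.01]  shift after-turn axes cm [-0.03 -0.02 -0.01]
```

View pics/s2.png

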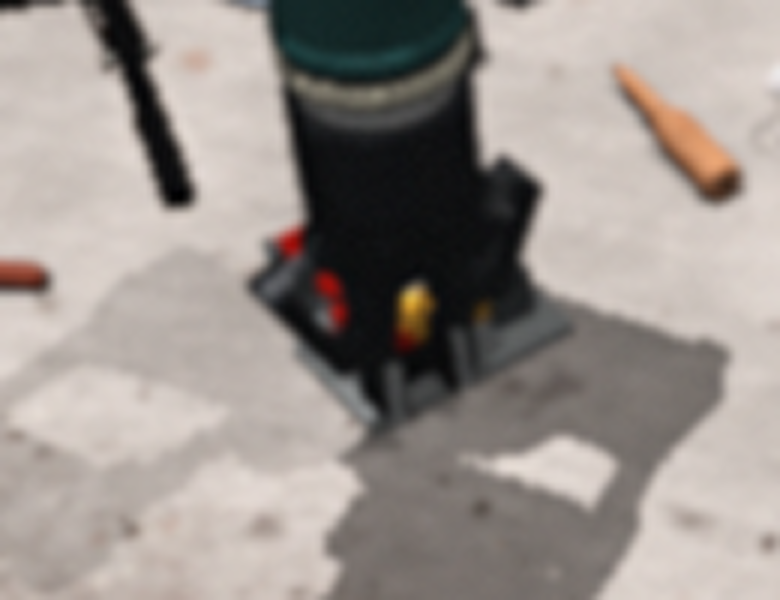

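Call:
arm_command:
  series:
    - [[0, 0, 0, -1.05, 0, -0.05, 0.2], [0, 0, 0, -1.04, 0, -0.16, 0.2], [0, 0, 0, -1.02, 0, -0.26, 0.2], [0, 0, 0, -0.99, 0, -0.36, 0.2], [0, 0, 0, -0.95, 0, -0.46, 0.2], [0, 0, 0, 0, 0, 0, 0.2]]

```text
time: 5.85
tool_pos: [0.5292, 0.1318, 0.0929]
tcp_rot: [1.405, 1.071, -1.402]
wrist_force: [1.0, 2.0, -2.0]
width: 0.3
```

```bash
cat >> h.py <<'E'
H=np.array([.525,.117])+.105*np.array([np.sin(np.radians(15.4)),np.cos(np.radians(15.4))])
def arc(th,n,dth=.1):
    from workcell import bot
    plan([0,0,0],-15.4)
    s=bot.read_state();x=s['tool_pos'];yj=np.array([np.sin(np.radians(15.4)),np.cos(np.radians(15.4))]);xj=np.array([yj[1],-yj[0]])
    r=np.array([(x[:2]-H)@yj,x[2]-.038]);t=np.arctan2(r[1],-r[0]);print('theta',t,'rad',np.linalg.norm(r),'xj',(x[:2]-H)@xj)
    R=Rn.from_rotvec(s['tcp_rot']).as_matrix();p=x
    for k in range(1,n+1):
        a=t+k*dth;g=np.append(H-.105*np.cos(a)*yj,.038+.105*np.sin(a))
        print(np.round(R.T@(g-p)*100,2));p=g
E
python3 -c "
from h import *
arc(0,6,.15)"
```

```text
t 5.85 pos [0.5292 0.1318 0.0929] yaw -15.34 q [0.2  0.18 2.03 0.   0.93 0.46] F [ 1.  2. -2.] wid 0.3
 turn [ 0.001 -0.002 -0.   ]  shift now-axes cm [  9.22 -47.55  26.73]  shift after-turn axes cm [  9.29 -47.52  26.76]
theta 0.549969289437025 rad 0.10510781871276746 xj 0.0001529848067255882
[-1.27 -0.01 -0.93]
[-1.12  0.   -1.1 ]
[-0.94  0.   -1.26]
[-0.75  0.   -1.39]
[-0.53  0.   -1.48]
[-0.3   0.   -1.54]
```

Call:
arm_command:
  series:
    - [[0, 0, 0, -1.27, 0, -0.93, 0.2], [0, 0, 0, -1.12, 0, -1.1, 0.2], [0, 0, 0, -0.94, 0, -1.26, 0.2], [0, 0, 0, -0.75, 0, -1.39, 0.2], [0, 0, 0, -0.53, 0, -1.48, 0.2], [0, 0, 0, 0, 0, 0, 0.2]]

```text
time: 6.45
tool_pos: [0.5461, 0.194, 0.1413]
tcp_rot: [1.401, 1.069, -1.404]
wrist_force: [1.6, -1.3, -3.6]
width: 0.297
```

```bash
python3 -c "
from h import *
arc(0,7,.15)"
```

```text
t 6.45 pos [0.5461 0.194  0.1413] yaw -15.27 q [ 0.3   0.18  1.92 -0.    1.04  0.57] F [ 1.6 -1.3 -3.6] wid 0.297
 turn [ 0.002  0.003 -0.001]  shift now-axes cm [ 14.19 -47.59  33.06]  shift after-turn axes cm [ 14.13 -47.5   33.21]
theta 1.3319195158982016 rad 0.10634288197980732 xj -7.432751149441389e-05
[-0.13  0.01 -1.58]
[-0.03  0.   -1.57]
[ 0.21  0.   -1.56]
[ 0.44  0.   -1.51]
[ 0.66  0.   -1.43]
[ 0.87  0.   -1.31]
[ 1.05  0.   -1.17]
```

Call:
arm_command:
  series:
    - [[0, 0, 0, -0.13, 0, -1.58, 0.2], [0, 0, 0, -0.03, 0, -1.57, 0.2], [0, 0, 0, 0.21, 0, -1.56, 0.2], [0, 0, 0, 0.44, 0, -1.51, 0.2], [0, 0, 0, 0.66, 0, -1.43, 0.2], [0, 0, 0, 0.87, 0, -1.31, 0.2], [0, 0, 0, 0, 0, 0, 0.2], [0, 0, 0, 0, 0, 0, 0.2]]

```text
time: 7.25
tool_pos: [0.5715, 0.2867, 0.1198]
tcp_rot: [1.396, 1.068, -1.404]
wrist_force: [0.7, -2.8, 2.8]
width: 0.294
```

```bash
python3 -c "
from h import *
arc(0,1,.15)"
```

```text
t 7.25 pos [0.5715 0.2867 0.1198] yaw -15.12 q [ 0.43  0.31  1.8  -0.01  1.03  0.7 ] F [ 0.7 -2.8  2.8] wid 0.294
 turn [ 0.005  0.006 -0.001]  shift now-axes cm [ 12.21 -47.7   42.5 ]  shift after-turn axes cm [ 11.98 -47.48  42.81]
theta 2.285279323878166 rad 0.10823958562558128 xj -0.0002708807883581935
[ 1.36  0.03 -0.9 ]
```

Call:
arm_command:
  series:
    - [[0, 0, 0, 0, 0, 0, 0.6], [0, 0, 0, 0, 0, 0, 0.6], [0, 0, 0, 0, 0, 0, 0.6], [0, 0, 0, -3, 0, 0, 0.6], [0, 0, 0, -4, 0, 0, 0.6], [0, 0, 0, -4, 0, 0, 0.6], [0, 0, 0, -2, 0, 0, 0.6], [0, 0, 0, 0, 0, 0, 0.6]]

```text
time: 8.05
tool_pos: [0.5696, 0.2861, 0.2527]
tcp_rot: [1.398, 1.071, -1.41]
wrist_force: [-0.3, 0.2, 0.5]
width: 0.597
```

Call:
arm_command:
  series:
    - [[-0.145, 0, 0, 0, 0, 0, 0.6], [-0.145, 0, 0, 0, 0, 0, 0.6], [-0.145, 0, 0, 0, 0, 0, 0.6], [-0.145, 0, 0, 0, 0, 0, 0.6], [-0.145, 0, 0, 0, 0, 0, 0.6], [-0.145, 0, 0, 0, 0, 0, 0.6], [-0.145, 0, 0, 0, 0, 0, 0.6], [-0.145, 0, 0, 0, 0, 0, 0.6], [-0.145, 0, 0, 0, 0, 0, 0.6], [-0.145, 0, 0, 0, 0, 0, 0.6]]

```text
time: 9.05
tool_pos: [0.5634, 0.2823, 0.2379]
tcp_rot: [0.259, 1.573, -0.276]
wrist_force: [-0.4, 0.2, 0.3]
width: 0.6
```

```bash
python3 - <<'E'
from h import *
from workcell import bot
plan([.40,.06,.24],74.6)
for n in("scene","top"):
    p,d=bot.read_camera(n)
    cv2.imwrite(f"pics/{n}3.png",p)
E
```

```text
t 9.05 pos [0.5634 0.2823 0.2379] yaw 70.5 q [ 0.42  0.2   1.71  0.    1.25 -0.81] F [-0.4  0.2  0.3] wid 0.6
 turn [-0.072 -0.017  0.013]  shift now-axes cm [  0.28 -26.41  -7.98]  shift after-turn axes cm [ -0.21 -25.77  -9.85]
```

View pics/scene3.png

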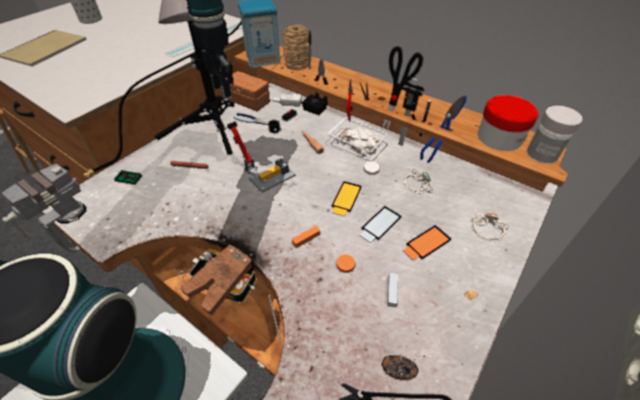

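View pics/top3.png

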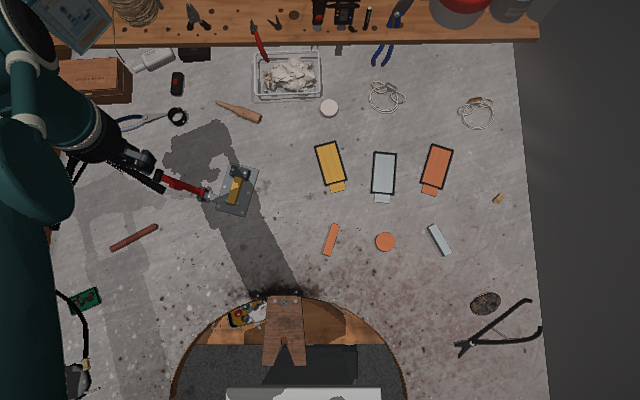

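The scene view shows the hold-down at (240,145), swung well over. In the top view the brass bar at (235,190) is now fully uncovered. I'll measure it again.

```bash
python3 - <<'E'
from h import *
for n,(x0,y0,w,h,k) in {'top':(205,160,60,60,10),'scene':(240,150,60,50,10)}.items():
    im=cv2.imread(f"pics/{n}3.png")[y0:y0+h,x0:x0+w];cv2.imwrite(f"pics/{n}3c.png",cv2.resize(im,None,fx=k,fy=k,interpolation=cv2.INTER_CUBIC))
plan([.5655,.147,.16],74.6)
E
```

```text
t 9.15 pos [0.5632 0.2822 0.2377] yaw 70.17 q [ 0.42  0.2   1.71  0.    1.25 -0.8 ] F [ 1.1 -0.6 -0.2] wid 0.603
 turn [-0.077 -0.017  0.014]  shift now-axes cm [  7.87 -12.53   4.93]  shift after-turn axes cm [  7.77 -12.97   3.81]
```

View pics/top3c.png

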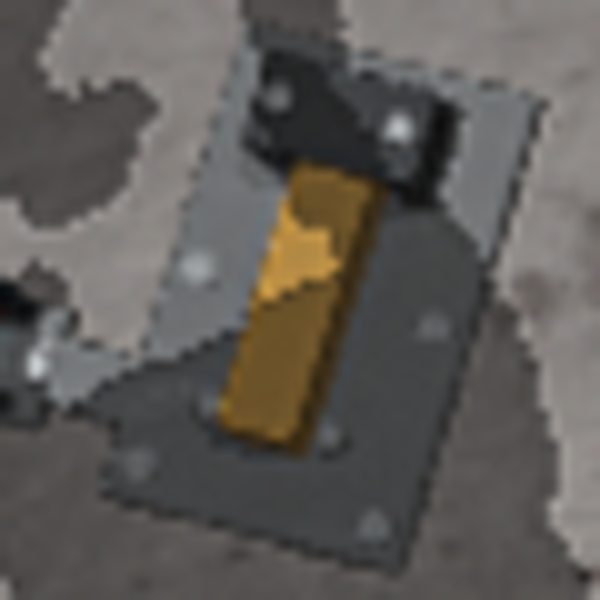

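View pics/scene3c.png

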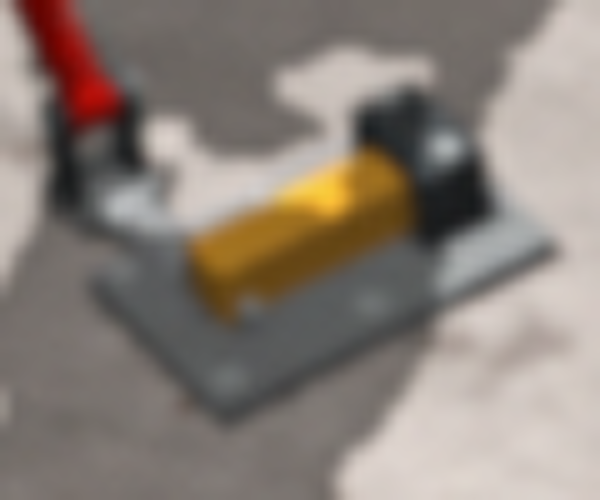

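```bash
python3 - <<'E'
from h import *
np.set_printoptions(precision=4,suppress=True)
print('base centre scene',atz('scene',*c2p(240,150,10,325,262),.008))
a=atz('scene',*c2p(240,150,10,225,420),.008);b=atz('scene',*c2p(240,150,10,555,245),.008);print(a,b,np.linalg.norm(a-b),np.degrees(np.arctan2(*(b-a)[[1,0]])))
print('front top edge mid: top',atz('top',*c2p(205,160,10,257,428),.028),'scene',atz('scene',*c2p(240,150,10,203,262),.028))
print('rear vis mid: top',atz('top',*c2p(205,160,10,325,170),.028))
j=np.radians(-15.3);print('expected front from base', np.array([.5651,.1465])-.035*np.array([np.cos(j),np.sin(j)]))
E
```

```text
base centre scene [0.566  0.1444 0.008 ]
[0.5042 0.1254 0.008 ] [0.6089 0.0972 0.008 ] 0.10849263596461146 -15.063034299749564
front top edge mid: top [0.5308 0.1563 0.028 ] scene [0.5317 0.1554 0.028 ]
rear vis mid: top [0.5882 0.1433 0.028 ]
expected front from base [0.5313 0.1557]
```

Call:
arm_command:
  series:
    - [[-0.079, -0.017, 0.014, 0, -3.0, 1.0, 0.6], [0, 0, 0, 0, -4.4, 1.2, 0.6], [0, 0, 0, 0, -4.4, 1.2, 0.6], [0, 0, 0, 2, -1.0, 0, 0.6], [0, 0, 0, 3, 0, 0, 0.6], [0, 0, 0, 2, 0, 0, 0.6], [0, 0, 0, 0, 0, 0, 0.6], [0, 0, 0, 0, 0, 0, 0.6]]

```text
time: 9.95
tool_pos: [0.5569, 0.1441, 0.1606]
tcp_rot: [0.233, 1.561, -0.232]
wrist_force: [0.5, -0.6, -0.2]
width: 0.6
```

```bash
python3 -c "
from h import *
plan([.5708,.1449,.12],74.8)"
```

```text
t 9.95 pos [0.5569 0.1441 0.1606] yaw 73.04 q [ 0.21  0.15  1.91  0.    1.08 -1.07] F [ 0.5 -0.6 -0.2] wid 0.6
 turn [-0.031 -0.003 -0.   ]  shift now-axes cm [4.05 0.48 1.32]  shift after-turn axes cm [4.06 0.44 1.33]
```

Call:
arm_command:
  series:
    - [[-0.031, -0.003, 0, 1, 0.45, 1.3, 0.6], [0, 0, 0, 2, 0, 0, 0.6], [0, 0, 0, 2, 0, 0, 0.6], [0, 0, 0, 0, 0, 0, 0.6], [0, 0, 0, 0, 0, 0, 0.6]]

```text
time: 10.45
tool_pos: [0.5755, 0.147, 0.116]
tcp_rot: [0.214, 1.551, -0.208]
wrist_force: [0.3, -0.4, 0.8]
width: 0.605
```

```bash
python3 -c "
from h import *
plan([.5708,.1449,.07],74.8)"
```

```text
t 10.45 pos [0.5755 0.147  0.116 ] yaw 74.56 q [ 0.21  0.23  1.92  0.    0.99 -1.09] F [ 0.3 -0.4  0.8] wid 0.605
 turn [-0.004  0.009 -0.005]  shift now-axes cm [ 4.59 -0.35 -0.44]  shift after-turn axes cm [ 4.6  -0.32 -0.4 ]
```

Call:
arm_command:
  series:
    - [[-0.004, 0.009, -0.005, 1.5, -0.32, -0.4, 0.6], [0, 0, 0, 1.5, 0, 0, 0.6], [0, 0, 0, 1.5, 0, 0, 0.6], [0, 0, 0, 0, 0, 0, 0.6], [0, 0, 0, 0, 0, 0, 0.6]]

```text
time: 10.95
tool_pos: [0.5725, 0.1456, 0.0706]
tcp_rot: [0.21, 1.557, -0.207]
wrist_force: [-0.1, 1.1, -0.7]
width: 0.602
```

```bash
python3 -c "
from h import *
plan([.5708,.1449,.038],74.8)"
```

```text
t 10.95 pos [0.5725 0.1456 0.0706] yaw 74.77 q [ 0.21  0.28  1.95  0.    0.91 -1.1 ] F [-0.1  1.1 -0.7] wid 0.602
 turn [-0.001  0.004 -0.002]  shift now-axes cm [ 3.25 -0.12 -0.15]  shift after-turn axes cm [ 3.26 -0.11 -0.14]
```

Call:
arm_command:
  series:
    - [[0, 0.004, -0.002, 1.6, -0.11, -0.14, 0.6], [0, 0, 0, 1.6, 0, 0, 0.6], [0, 0, 0, 0, 0, 0, 0.6], [0, 0, 0, 0, 0, 0, 0.6]]

```text
time: 11.35
tool_pos: [0.571, 0.1448, 0.0364]
tcp_rot: [0.209, 1.561, -0.209]
wrist_force: [0.1, -0.6, 0.6]
width: 0.597
```

```bash
python3 -c "
from h import *
plan([.5708,.1449,.038],74.8)"
```

```text
t 11.35 pos [0.571  0.1448 0.0364] yaw 74.76 q [ 0.21  0.33  1.97  0.    0.85 -1.1 ] F [ 0.1 -0.6  0.6] wid 0.597
 turn [-0.001 -0.    -0.   ]  shift now-axes cm [-0.16  0.   -0.02]  shift after-turn axes cm [-0.16  0.   -0.02]
```

Call:
arm_command:
  series:
    - [[0, 0, 0, -0.2, 0, 0, 0.6], [0, 0, 0, 0, 0, 0, 0.1], [0, 0, 0, 0, 0, 0, 0.1], [0, 0, 0, 0, 0, 0, 0.1], [0, 0, 0, 0, 0, 0, 0.1], [0, 0, 0, 0, 0, 0, 0.1], [0, 0, 0, 0, 0, 0, 0.1]]
  newtons: 50

```text
time: 12.05
tool_pos: [0.5722, 0.1451, 0.0405]
tcp_rot: [0.21, 1.558, -0.208]
wrist_force: [1.0, -0.3, -1.9]
width: 0.192
```

```bash
python3 -c "
from h import *
plan([.5573,.1486,.038],74.8)"
```

```text
t 12.05 pos [0.5722 0.1451 0.0405] yaw 74.76 q [ 0.21  0.32  1.96  0.    0.86 -1.1 ] F [ 1.  -0.3 -1.9] wid 0.192
 turn [-0.001  0.002 -0.001]  shift now-axes cm [ 0.25 -0.05 -1.53]  shift after-turn axes cm [ 0.25 -0.05 -1.53]
```

Call:
arm_command:
  series:
    - [[0, 0, 0, 0, 0, -0.5, 0.1], [0, 0, 0, 0, 0, -0.5, 0.1], [0, 0, 0, 0, 0, -0.5, 0.1], [0, 0, 0, 0, 0, 0, 0.1], [0, 0, 0, 0, 0, 0, 0.1]]

```text
time: 12.55
tool_pos: [0.556, 0.1494, 0.0403]
tcp_rot: [0.209, 1.559, -0.208]
wrist_force: [-0.1, 0.1, -1.6]
width: 0.192
```

```bash
python3 - <<'E'
from h import *
from workcell import bot
plan([.5573,.1486,.12],74.8)
p,d=bot.read_camera("scene")
cv2.imwrite(f"pics/s4.png",cv2.resize(p[120:220,200:330],None,fx=6,fy=6,interpolation=cv2.INTER_CUBIC))
E
```

```text
t 12.55 pos [0.556  0.1494 0.0403] yaw 74.77 q [ 0.22  0.3   1.99  0.    0.85 -1.09] F [-0.1  0.1 -1.6] wid 0.192
 turn [-0.     0.002 -0.001]  shift now-axes cm [-7.97 -0.03  0.16]  shift after-turn axes cm [-7.97 -0.04  0.15]
```

View pics/s4.png

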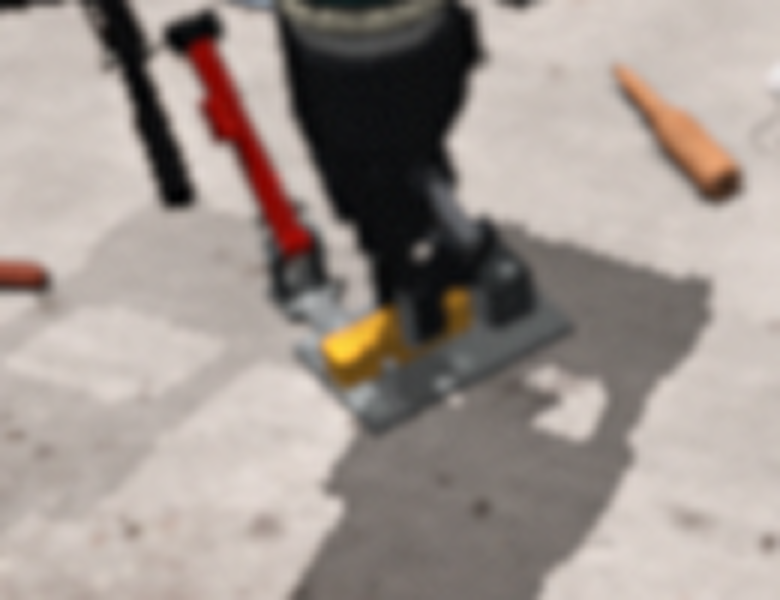

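Call:
arm_command:
  series:
    - [[0, 0, 0, -1, 0, 0, 0.1], [0, 0, 0, -1, 0, 0, 0.1], [0, 0, 0, -2, 0, 0, 0.1], [0, 0, 0, -3, 0, 0, 0.1], [0, 0, 0, -2, 0, 0, 0.1], [0, 0, 0, 0, 0, 0, 0.1]]

```text
time: 13.2
tool_pos: [0.5559, 0.1491, 0.1362]
tcp_rot: [0.21, 1.559, -0.208]
wrist_force: [-0.4, 0.2, -1.9]
width: 0.195
```

```bash
python3 - <<'E'
from h import *
from workcell import bot
plan([.6306,-.0609,.12],104.8)
p,d=bot.read_camera("scene")
cv2.imwrite(f"pics/s5.png",cv2.resize(p[100:220,200:330],None,fx=5,fy=5,interpolation=cv2.INTER_CUBIC))
E
```

```text
t 13.2 pos [0.5559 0.1491 0.1362] yaw 74.75 q [ 0.22  0.18  1.94  0.    1.03 -1.09] F [-0.4  0.2 -1.9] wid 0.195
 turn [-0.524  0.002 -0.001]  shift now-axes cm [  1.62 -18.3   12.73]  shift after-turn axes cm [  1.62 -22.21   1.86]
```

View pics/s5.png

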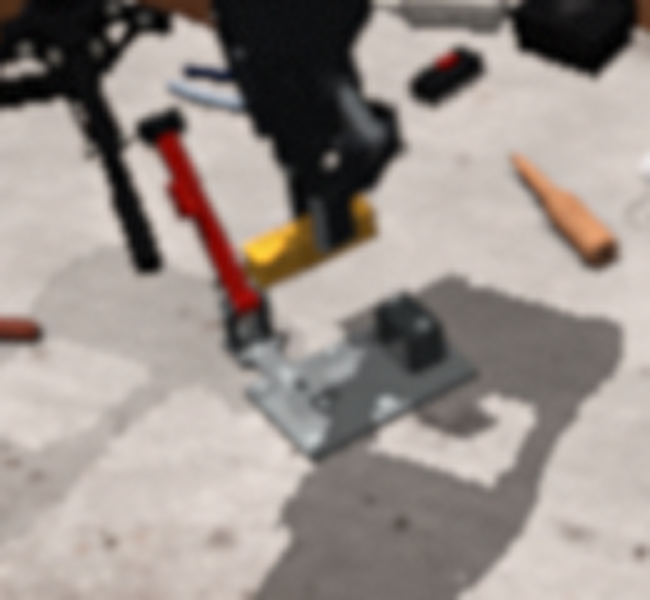

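Call:
arm_command:
  series:
    - [[-0.131, 0, 0, 0, 0, 0, 0.1], [-0.131, 0, 0, 0, 0, 0, 0.1], [-0.131, 0, 0, 0, 0, 0, 0.1], [-0.131, 0, 0, 0, 0, 0, 0.1], [0, 0, 0, 0, -3, 0.2, 0.1], [0, 0, 0, 0, -4, 0.4, 0.1], [0, 0, 0, 0, -4, 0.4, 0.1], [0, 0, 0, 0, -4, 0.4, 0.1], [0, 0, 0, 0, -3, 0.4, 0.1], [0, 0, 0, 0, 0, 0, 0.1]]

```text
time: 14.25
tool_pos: [0.6163, -0.0245, 0.1211]
tcp_rot: [-0.222, 1.577, 0.225]
wrist_force: [0.4, 0.8, -1.9]
width: 0.193
```

```bash
python3 -c "
from h import *
plan([.6306,-.0609,.12],104.8)"
```

```text
t 14.25 pos [ 0.6163 -0.0245  0.1211] yaw 106.29 q [-0.08  0.28  1.84 -0.    1.04 -1.93] F [ 0.4  0.8 -1.9] wid 0.193
 turn [ 0.026 -0.017 -0.004]  shift now-axes cm [ 0.09 -3.89  0.35]  shift after-turn axes cm [ 0.11 -3.88  0.45]
```

Call:
arm_command:
  series:
    - [[0.02, -0.017, -0.004, 0, -1.8, 0.2, 0.1], [0, 0, 0, 0, -1.6, 0.2, 0.1], [0, 0, 0, 0, 0, 0, 0.1], [0, 0, 0, 0, 0, 0, 0.1]]

```text
time: 14.65
tool_pos: [0.6264, -0.0566, 0.1158]
tcp_rot: [-0.203, 1.57, 0.209]
wrist_force: [-0.6, 1.3, -2.3]
width: 0.193
```

```bash
python3 -c "
from h import *
plan([.6306,-.0609,.06],104.8)"
```

```text
t 14.65 pos [ 0.6264 -0.0566  0.1158] yaw 105.02 q [-0.13  0.3   1.83  0.    1.03 -1.96] F [-0.6  1.3 -2.3] wid 0.193
 turn [ 0.004 -0.008 -0.005]  shift now-axes cm [ 5.57 -0.55  0.34]  shift after-turn axes cm [ 5.58 -0.53  0.3 ]
```

Call:
arm_command:
  series:
    - [[0.004, -0.008, -0.005, 1, -0.5, 0.3, 0.1], [0, 0, 0, 2, 0, 0, 0.1], [0, 0, 0, 2, 0, 0, 0.1], [0, 0, 0, 0, 0, 0, 0.1], [0, 0, 0, 0, 0, 0, 0.1]]

```text
time: 15.15
tool_pos: [0.6305, -0.0571, 0.0628]
tcp_rot: [-0.205, 1.56, 0.206]
wrist_force: [-0.1, -0.2, -0.6]
width: 0.191
```

```bash
python3 - <<'E'
from h import *
from workcell import bot
plan([.6306,-.0609,.037],104.8)
p,d=bot.read_camera("scene")
cv2.imwrite(f"pics/s6.png",cv2.resize(p[140:240,290:420],None,fx=6,fy=6,interpolation=cv2.INTER_CUBIC))
E
```

```text
t 15.15 pos [ 0.6305 -0.0571  0.0628] yaw 105.01 q [-0.13  0.36  1.86  0.    0.92 -1.96] F [-0.1 -0.2 -0.6] wid 0.191
 turn [ 0.004  0.001 -0.   ]  shift now-axes cm [ 2.58 -0.37 -0.09]  shift after-turn axes cm [ 2.58 -0.37 -0.09]
```

View pics/s6.png

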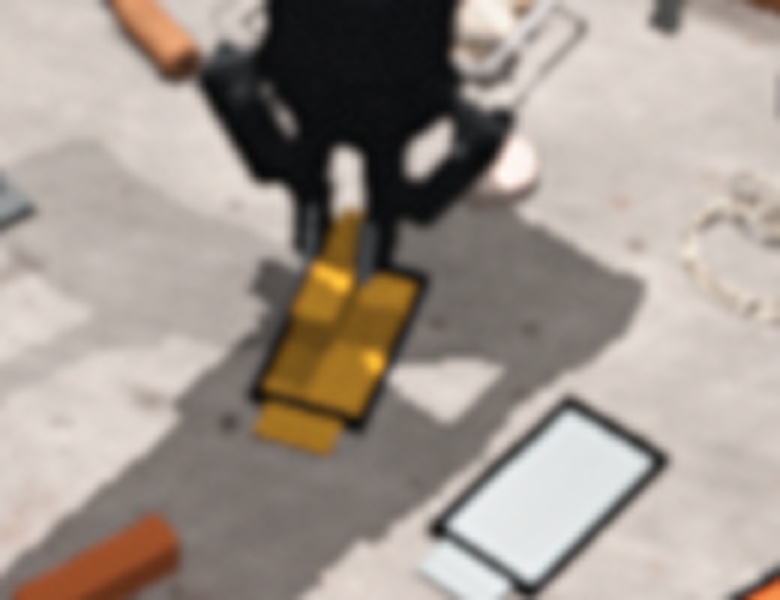

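Call:
arm_command:
  series:
    - [[0, 0, 0, 0.5, -0.4, -0.1, 0.1], [0, 0, 0, 1, 0, 0, 0.1], [0, 0, 0, 0.6, 0, 0, 0.1], [0, 0, 0, 0, 0, 0, 0.1], [0, 0, 0, 0, 0, 0, 0.1]]

```text
time: 15.7
tool_pos: [0.6322, -0.0615, 0.0427]
tcp_rot: [-0.206, 1.556, 0.205]
wrist_force: [0.0, -0.5, -0.8]
width: 0.19
```

```bash
python3 - <<'E'
from h import *
plan([.6306,-.0609,.036],104.8)
E
```

```text
t 15.7 pos [ 0.6322 -0.0615  0.0427] yaw 105.03 q [-0.14  0.39  1.86  0.    0.89 -1.97] F [ 0.  -0.5 -0.8] wid 0.19
 turn [0.004 0.005 0.001]  shift now-axes cm [ 0.67  0.1  -0.14]  shift after-turn axes cm [ 0.67  0.1  -0.14]
```

Call:
arm_command:
  series:
    - [[0, 0, 0, 0.4, 0.1, -0.1, 0.1], [0, 0, 0, 0.2, 0, 0, 0.1], [0, 0, 0, 0, 0, 0, 0.1], [0, 0, 0, 0, 0, 0, 0.1]]

```text
time: 16.1
tool_pos: [0.6312, -0.0608, 0.0366]
tcp_rot: [-0.206, 1.555, 0.205]
wrist_force: [-0.2, 0.4, -1.9]
width: 0.193
```

```bash
python3 - <<'E'
from h import *
plan([.6306,-.0609,.036],104.8)
E
```

```text
t 16.1 pos [ 0.6312 -0.0608  0.0366] yaw 105.02 q [-0.14  0.39  1.87  0.    0.87 -1.97] F [-0.2  0.4 -1.9] wid 0.193
 turn [0.004 0.005 0.002]  shift now-axes cm [ 0.06  0.01 -0.06]  shift after-turn axes cm [ 0.06  0.01 -0.06]
```

Call:
arm_command:
  series:
    - [[0, 0, 0, 0.15, 0, 0, 0.1], [0, 0, 0, 0, 0, 0, 0.1], [0, 0, 0, 0, 0, 0, 0.4], [0, 0, 0, 0, 0, 0, 0.4], [0, 0, 0, 0, 0, 0, 0.4], [0, 0, 0, -1, 0, 0, 0.4], [0, 0, 0, -2, 0, 0, 0.4], [0, 0, 0, -4, 0, 0, 0.4], [0, 0, 0, -4, 0, 0, 0.4], [0, 0, 0, 0, 0, 0, 0.6]]

```text
time: 17.1
tool_pos: [0.6311, -0.0609, 0.1517]
tcp_rot: [-0.206, 1.555, 0.205]
wrist_force: [0.9, 0.4, 0.6]
width: 0.554
```

```bash
python3 - <<'E'
from h import *
from workcell import bot
plan([.4512,-.0607,.13],71.75)
p,d=bot.read_camera("scene")
cv2.imwrite(f"pics/s7.png",cv2.resize(p[140:300,280:460],None,fx=4,fy=4,interpolation=cv2.INTER_CUBIC))
E
```

```text
t 17.1 pos [ 0.6311 -0.0609  0.1517] yaw 105.02 q [-0.14  0.26  1.8   0.    1.07 -1.97] F [0.9 0.4 0.6] wid 0.554
 turn [0.581 0.006 0.   ]  shift now-axes cm [  2.06   4.68 -17.39]  shift after-turn axes cm [  2.17  -5.62 -17.09]
```

View pics/s7.png

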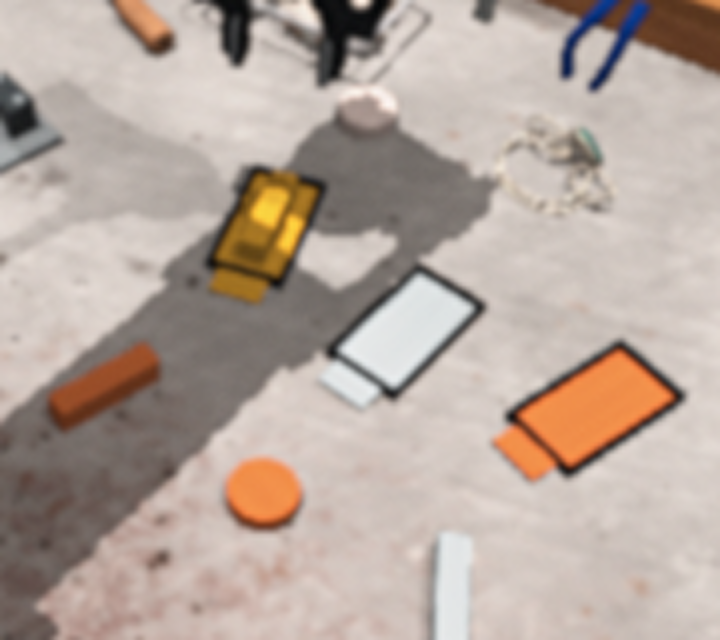

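Call:
arm_command:
  series:
    - [[0.145, 0, 0, 0, 0, 0, 0.6], [0.145, 0, 0, 0, 0, 0, 0.6], [0.145, 0, 0, 0, 0, 0, 0.6], [0.145, 0, 0, 0, 0, 0, 0.6], [0, 0, 0, 0, -1.2, -3.8, 0.6], [0, 0, 0, 0, -1.2, -3.8, 0.6], [0, 0, 0, 0, -1.2, -3.8, 0.6], [0, 0, 0, 0, -1.2, -3.8, 0.6], [0, 0, 0, 0, 0, 0, 0.6], [0, 0, 0, 0, 0, 0, 0.6]]

```text
time: 18.15
tool_pos: [0.4582, -0.0539, 0.1409]
tcp_rot: [0.268, 1.566, -0.267]
wrist_force: [1.3, 0.1, 0.0]
width: 0.603
```

```bash
python3 - <<'E'
from h import *
plan([.4512,-.0607,.08],71.75)
E
```

```text
t 18.15 pos [ 0.4582 -0.0539  0.1409] yaw 70.5 q [-0.17 -0.03  2.16  0.    1.03 -1.4 ] F [1.3 0.1 0. ] wid 0.603
 turn [-0.022 -0.011  0.001]  shift now-axes cm [ 6.1  -0.86 -0.36]  shift after-turn axes cm [ 6.09 -0.86 -0.45]
```

Call:
arm_command:
  series:
    - [[-0.022, -0.011, 0, 1, -0.8, -0.4, 0.6], [0, 0, 0, 2.5, 0, 0, 0.6], [0, 0, 0, 2.5, 0, 0, 0.6], [0, 0, 0, 0, 0, 0, 0.6], [0, 0, 0, 0, 0, 0, 0.6]]

```text
time: 18.65
tool_pos: [0.4574, -0.0611, 0.0811]
tcp_rot: [0.248, 1.551, -0.25]
wrist_force: [0.8, 0.6, 0.0]
width: 0.596
```

```bash
python3 - <<'E'
from h import *
plan([.4512,-.0607,.031],71.75)
E
```

```text
t 18.65 pos [ 0.4574 -0.0611  0.0811] yaw 71.83 q [-0.19  0.04  2.21 -0.    0.89 -1.44] F [0.8 0.6 0. ] wid 0.596
 turn [0.001 0.006 0.   ]  shift now-axes cm [ 5.01 -0.15 -0.63]  shift after-turn axes cm [ 5.01 -0.15 -0.6 ]
```

Call:
arm_command:
  series:
    - [[0, 0.006, 0, 1, -0.2, -0.6, 0.6], [0, 0, 0, 1.5, 0, 0, 0.6], [0, 0, 0, 1.5, 0, 0, 0.6], [0, 0, 0, 0, 0, 0, 0.6], [0, 0, 0, 0, 0, 0, 0.6]]

```text
time: 19.15
tool_pos: [0.4555, -0.0619, 0.0436]
tcp_rot: [0.248, 1.55, -0.248]
wrist_force: [0.3, -0.0, -0.2]
width: 0.601
```

```bash
python3 - <<'E'
from h import *
plan([.4512,-.0607,.031],71.75)
E
```

```text
t 19.15 pos [ 0.4555 -0.0619  0.0436] yaw 71.87 q [-0.19  0.1   2.24 -0.    0.8  -1.44] F [ 0.3 -0.  -0.2] wid 0.601
 turn [ 0.002  0.006 -0.001]  shift now-axes cm [ 1.25 -0.02 -0.45]  shift after-turn axes cm [ 1.26 -0.02 -0.45]
```

Call:
arm_command:
  series:
    - [[0, 0.006, 0, 0.8, 0, -0.6, 0.6], [0, 0, 0, 0.5, 0, 0, 0.6], [0, 0, 0, 0, 0, 0, 0.6], [0, 0, 0, 0, 0, 0, 0.6]]

```text
time: 19.55
tool_pos: [0.451, -0.0602, 0.0317]
tcp_rot: [0.249, 1.553, -0.248]
wrist_force: [-0.1, -0.1, 0.7]
width: 0.599
```

```bash
python3 - <<'E'
from h import *
plan([.4512,-.0607,.031],71.75)
E
```

```text
t 19.55 pos [ 0.451  -0.0602  0.0317] yaw 71.87 q [-0.19  0.11  2.25  0.    0.78 -1.44] F [-0.1 -0.1  0.7] wid 0.599
 turn [ 0.002  0.003 -0.001]  shift now-axes cm [ 0.07 -0.04  0.04]  shift after-turn axes cm [ 0.07 -0.04  0.04]
```

Aligned. Close and lift.

Call:
arm_command:
  series:
    - [[0, 0, 0, 0.1, 0, 0, 0.1], [0, 0, 0, 0, 0, 0, 0.1], [0, 0, 0, 0, 0, 0, 0.1], [0, 0, 0, 0, 0, 0, 0.1], [0, 0, 0, 0, 0, 0, 0.1], [0, 0, 0, 0, 0, 0, 0.1]]

```text
time: 20.15
tool_pos: [0.4516, -0.0603, 0.0313]
tcp_rot: [0.249, 1.552, -0.248]
wrist_force: [0.3, -0.0, -0.2]
width: 0.195
```

Call:
arm_command:
  series:
    - [[0, 0, 0, -1, 0, 0, 0.1], [0, 0, 0, -2, 0, 0, 0.1], [0, 0, 0, -3, 0, 0, 0.1], [0, 0, 0, -2, 0, 0, 0.1], [0, 0, 0, 0, 0, 0, 0.1]]

```text
time: 20.65
tool_pos: [0.4493, -0.0599, 0.1142]
tcp_rot: [0.249, 1.556, -0.248]
wrist_force: [0.4, 1.0, -1.6]
width: 0.195
```

```bash
python3 - <<'E'
from h import *
from workcell import bot
plan([.6131,-.2993,.11],70.8)
p,d=bot.read_camera("scene")
cv2.imwrite(f"pics/s8.png",cv2.resize(p[140:300,280:460],None,fx=4,fy=4,interpolation=cv2.INTER_CUBIC))
E
```

```text
t 20.65 pos [ 0.4493 -0.0599  0.1142] yaw 71.87 q [-0.19 -0.02  2.2   0.    0.96 -1.44] F [ 0.4  1.  -1.6] wid 0.195
 turn [ 0.019  0.    -0.001]  shift now-axes cm [  0.41 -17.65  23.02]  shift after-turn axes cm [  0.42 -17.22  23.34]
```

View pics/s8.png

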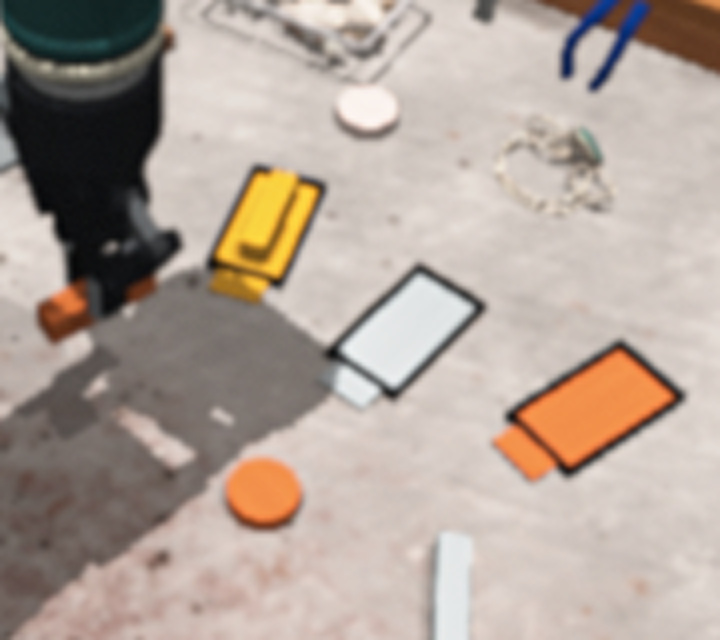

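The brass bar sits in its tray and the copper bar is held. Moving to the copper tray.

Call:
arm_command:
  series:
    - [[0.019, 0, 0, 0, -1.5, 2, 0.1], [0, 0, 0, 0, -2.5, 3.4, 0.1], [0, 0, 0, 0, -2.5, 3.4, 0.1], [0, 0, 0, 0, -2.5, 3.4, 0.1], [0, 0, 0, 0, -2.5, 3.4, 0.1], [0, 0, 0, 0, -2.5, 3.4, 0.1], [0, 0, 0, 0, -2, 2.7, 0.1], [0, 0, 0, 0, 0, 0, 0.1], [0, 0, 0, 0, 0, 0, 0.1]]

```text
time: 21.6
tool_pos: [0.5971, -0.2866, 0.0943]
tcp_rot: [0.268, 1.577, -0.258]
wrist_force: [-0.1, 0.4, -1.6]
width: 0.187
```

```bash
python3 - <<'E'
from h import *
plan([.6131,-.2993,.08],70.8)
E
```

```text
t 21.6 pos [ 0.5971 -0.2866  0.0943] yaw 70.84 q [-0.48  0.39  1.75 -0.    1.03 -1.72] F [-0.1  0.4 -1.6] wid 0.187
 turn [ 0.001 -0.023 -0.003]  shift now-axes cm [ 1.38 -0.68  1.96]  shift after-turn axes cm [ 1.43 -0.67  1.93]
```

Call:
arm_command:
  series:
    - [[0, -0.022, -0.003, 0, -0.7, 1.9, 0.1], [0, 0, 0, 0.5, 0, 0, 0.1], [0, 0, 0, 1, 0, 0, 0.1], [0, 0, 0, 0, 0, 0, 0.1], [0, 0, 0, 0, 0, 0, 0.1]]

```text
time: 22.1
tool_pos: [0.6103, -0.2958, 0.074]
tcp_rot: [0.262, 1.561, -0.259]
wrist_force: [0.8, 0.8, -1.1]
width: 0.193
```

```bash
python3 - <<'E'
from h import *
plan([.6131,-.2993,.06],70.8)
E
```

```text
t 22.1 pos [ 0.6103 -0.2958  0.074 ] yaw 70.98 q [-0.49  0.43  1.74  0.    0.98 -1.73] F [ 0.8  0.8 -1.1] wid 0.193
 turn [ 0.003 -0.006 -0.001]  shift now-axes cm [ 1.39 -0.24  0.39]  shift after-turn axes cm [ 1.4  -0.24  0.38]
```

Call:
arm_command:
  series:
    - [[0.003, -0.006, 0, 0.7, -0.3, 0.4, 0.1], [0, 0, 0, 1, 0, 0, 0.1], [0, 0, 0, 0.7, 0, 0, 0.1], [0, 0, 0, 0, 0, 0, 0.1], [0, 0, 0, 0, 0, 0, 0.1]]

```text
time: 22.6
tool_pos: [0.6128, -0.2992, 0.0478]
tcp_rot: [0.263, 1.555, -0.261]
wrist_force: [-0.1, 0.2, -1.1]
width: 0.193
```

```bash
python3 - <<'E'
from h import *
from workcell import bot
plan([.6131,-.2993,.035],70.8)
p,d=bot.read_camera("scene")
cv2.imwrite(f"pics/s9.png",cv2.resize(p[160:300,320:500],None,fx=4,fy=4,interpolation=cv2.INTER_CUBIC))
E
```

```text
t 22.6 pos [ 0.6128 -0.2992  0.0478] yaw 70.84 q [-0.49  0.46  1.75  0.    0.94 -1.73] F [-0.1  0.2 -1.1] wid 0.193
 turn [ 0.001 -0.    -0.001]  shift now-axes cm [1.28 0.   0.03]  shift after-turn axes cm [1.28 0.01 0.03]
```

View pics/s9.png

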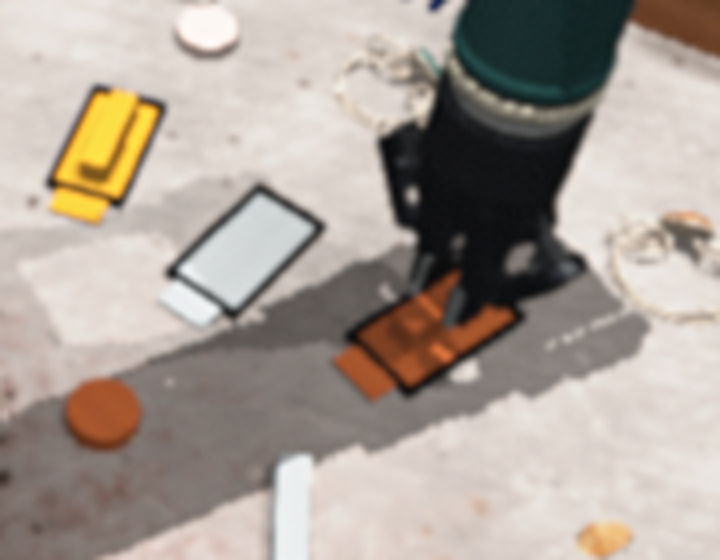

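Call:
arm_command:
  series:
    - [[0, 0, 0, 0.7, 0, 0, 0.1], [0, 0, 0, 0.5, 0, 0, 0.1], [0, 0, 0, 0, 0, 0, 0.1], [0, 0, 0, 0, 0, 0, 0.1]]

```text
time: 23.05
tool_pos: [0.6131, -0.2995, 0.0354]
tcp_rot: [0.263, 1.554, -0.262]
wrist_force: [-0.3, 0.2, -1.5]
width: 0.193
```

```bash
python3 - <<'E'
from h import *
plan([.6131,-.2993,.035],70.8)
E
```

```text
t 23.05 pos [ 0.6131 -0.2995  0.0354] yaw 70.84 q [-0.49  0.47  1.75  0.    0.91 -1.73] F [-0.3  0.2 -1.5] wid 0.193
 turn [ 0.001  0.001 -0.001]  shift now-axes cm [ 0.04  0.02 -0.01]  shift after-turn axes cm [ 0.04  0.02 -0.01]
```

Call:
arm_command:
  series:
    - [[0, 0, 0, 0.1, 0, 0, 0.1], [0, 0, 0, 0, 0, 0, 0.4], [0, 0, 0, 0, 0, 0, 0.4], [0, 0, 0, 0, 0, 0, 0.4], [0, 0, 0, -1, 0, 0, 0.4], [0, 0, 0, -2, 0, 0, 0.4], [0, 0, 0, -4, 0, 0, 0.4], [0, 0, 0, -4, 0, 0, 0.4], [0, 0, 0, 0, 0, 0, 0.6]]

```text
time: 23.95
tool_pos: [0.6137, -0.2999, 0.1515]
tcp_rot: [0.263, 1.553, -0.262]
wrist_force: [1.4, -0.4, 1.4]
width: 0.557
```

Call:
arm_command:
  series:
    - [[0.146, 0, 0, 0, 0, 0, 0.6], [0.146, 0, 0, 0, 0, 0, 0.6], [0.146, 0, 0, 0, 0, 0, 0.6], [0.146, 0, 0, 0, 0, 0, 0.6], [0.146, 0, 0, 0, 0, 0, 0.6], [0.146, 0, 0, 0, 0, 0, 0.6], [0.146, 0, 0, 0, 0, 0, 0.6], [0.146, 0, 0, 0, 0, 0, 0.6]]

```text
time: 24.75
tool_pos: [0.6159, -0.3011, 0.1605]
tcp_rot: [1.185, 1.213, -1.177]
wrist_force: [-0.4, -1.1, 0.3]
width: 0.597
```

Call:
arm_command:
  series:
    - [[0.146, 0, 0, 0, 0, 0, 0.6], [0.146, 0, 0, 0, 0, 0, 0.6], [0.146, 0, 0, 0, 0, 0, 0.6], [0.146, 0, 0, 0, 0, 0, 0.6], [0.146, 0, 0, 0, 0, 0, 0.6], [0.146, 0, 0, 0, 0, 0, 0.6], [0.146, 0, 0, 0, 0, 0, 0.6], [0.1, 0, 0, 0, 0, 0, 0.6], [0, 0, 0, 0, 0, 0, 0.6]]

```text
time: 25.65
tool_pos: [0.616, -0.3011, 0.1645]
tcp_rot: [1.981, 0.44, -1.953]
wrist_force: [-0.7, 0.6, -1.3]
width: 0.602
```

```bash
python3 - <<'E'
from h import *
from workcell import bot
plan([.4487,-.2927,.13],-63)
p,d=bot.read_camera("scene")
cv2.imwrite(f"pics/s10.png",cv2.resize(p[160:320,320:500],None,fx=4,fy=4,interpolation=cv2.INTER_CUBIC))
E
```

```text
t 25.65 pos [ 0.616  -0.3011  0.1645] yaw -64.19 q [-0.49  0.34  1.68  0.    1.11  0.63] F [-0.7  0.6 -1.3] wid 0.602
 turn [-0.021 -0.011 -0.013]  shift now-axes cm [ 3.18 -8.08 14.73]  shift after-turn axes cm [ 3.45 -8.34 14.52]
```

View pics/s10.png

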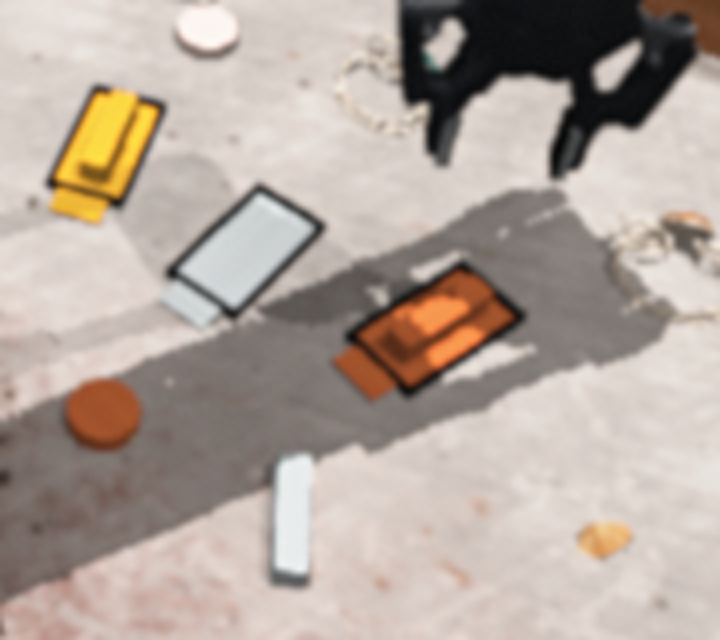

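The copper bar lies in its tray at about (435,330) in the crop. Now the steel bar.

Call:
arm_command:
  series:
    - [[-0.021, -0.011, -0.013, 0, -2, 3.4, 0.6], [0, 0, 0, 0.5, -2.1, 3.7, 0.6], [0, 0, 0, 0.5, -2.1, 3.7, 0.6], [0, 0, 0, 1, -2.1, 3.7, 0.6], [0, 0, 0, 1, 0, 0, 0.6], [0, 0, 0, 0, 0, 0, 0.6], [0, 0, 0, 0, 0, 0, 0.6]]

```text
time: 26.4
tool_pos: [0.4453, -0.2928, 0.1336]
tcp_rot: [1.947, 0.486, -1.942]
wrist_force: [1.0, 0.1, 0.2]
width: 0.601
```

```bash
python3 - <<'E'
from h import *
plan([.4487,-.2927,.08],-63)
E
```

```text
t 26.4 pos [ 0.4453 -0.2928  0.1336] yaw -61.76 q [-0.63  0.1   2.03  0.    1.01  0.45] F [1.  0.1 0.2] wid 0.601
 turn [ 0.022 -0.002 -0.003]  shift now-axes cm [ 5.36  0.13 -0.3 ]  shift after-turn axes cm [ 5.36  0.15 -0.31]
```

Call:
arm_command:
  series:
    - [[0.025, 0, 0, 1, 0.2, -0.3, 0.6], [0, 0, 0, 2, 0, 0, 0.6], [0, 0, 0, 2.2, 0, 0, 0.6], [0, 0, 0, 0, 0, 0, 0.6], [0, 0, 0, 0, 0, 0, 0.6]]

```text
time: 26.9
tool_pos: [0.4585, -0.2963, 0.0828]
tcp_rot: [1.967, 0.456, -1.947]
wrist_force: [-0.1, 0.1, 0.7]
width: 0.594
```

```bash
python3 - <<'E'
from h import *
plan([.4487,-.2927,.031],-63)
E
```

```text
t 26.9 pos [ 0.4585 -0.2963  0.0828] yaw -63.17 q [-0.62  0.18  2.04  0.    0.9   0.48] F [-0.1  0.1  0.7] wid 0.594
 turn [-0.003 -0.007 -0.012]  shift now-axes cm [ 5.17 -0.83  0.75]  shift after-turn axes cm [ 5.18 -0.77  0.71]
```

Call:
arm_command:
  series:
    - [[0, -0.007, -0.012, 1, -0.8, 0.7, 0.6], [0, 0, 0, 1.5, 0, 0, 0.6], [0, 0, 0, 1.5, 0, 0, 0.6], [0, 0, 0, 0, 0, 0, 0.6], [0, 0, 0, 0, 0, 0, 0.6]]

```text
time: 27.4
tool_pos: [0.4502, -0.293, 0.0413]
tcp_rot: [1.962, 0.466, -1.958]
wrist_force: [-0.1, 0.3, 0.2]
width: 0.599
```

```bash
python3 - <<'E'
from h import *
plan([.4487,-.2927,.031],-63)
E
```

```text
t 27.4 pos [ 0.4502 -0.293   0.0413] yaw -63.15 q [-0.62  0.23  2.08  0.    0.83  0.48] F [-0.1  0.3  0.2] wid 0.599
 turn [-0.003 -0.001 -0.002]  shift now-axes cm [ 1.03 -0.1   0.13]  shift after-turn axes cm [ 1.03 -0.09  0.12]
```

Call:
arm_command:
  series:
    - [[0, 0, 0, 1.0, -0.1, 0.1, 0.6], [0, 0, 0, 0, 0, 0, 0.6], [0, 0, 0, 0, 0, 0, 0.1], [0, 0, 0, 0, 0, 0, 0.1], [0, 0, 0, 0, 0, 0, 0.1], [0, 0, 0, 0, 0, 0, 0.1], [0, 0, 0, 0, 0, 0, 0.1]]

```text
time: 28.1
tool_pos: [0.4494, -0.2931, 0.0316]
tcp_rot: [1.963, 0.464, -1.956]
wrist_force: [0.3, -0.4, -1.3]
width: 0.19
```

```bash
python3 - <<'E'
from h import *
plan([.4487,-.2927,.031],-63)
E
```

```text
t 28.1 pos [ 0.4494 -0.2931  0.0316] yaw -63.17 q [-0.62  0.25  2.08  0.    0.81  0.48] F [ 0.3 -0.4 -1.3] wid 0.19
 turn [-0.003 -0.002 -0.004]  shift now-axes cm [ 0.06 -0.07  0.05]  shift after-turn axes cm [ 0.06 -0.07  0.05]
```

Call:
arm_command:
  series:
    - [[0, 0, 0, -1, 0, 0, 0.1], [0, 0, 0, -2, 0, 0, 0.1], [0, 0, 0, -3, 0, 0, 0.1], [0, 0, 0, -2, 0, 0, 0.1], [0, 0, 0, 0, 0, 0, 0.1]]

```text
time: 28.6
tool_pos: [0.448, -0.2921, 0.1149]
tcp_rot: [1.962, 0.467, -1.959]
wrist_force: [-0.5, 0.1, -1.5]
width: 0.192
```

```bash
python3 - <<'E'
from h import *
from workcell import bot
plan([.5993,-.1808,.1],-96.2)
p,d=bot.read_camera("scene")
cv2.imwrite(f"pics/s11.png",cv2.resize(p[160:320,320:500],None,fx=4,fy=4,interpolation=cv2.INTER_CUBIC))
E
```

```text
t 28.6 pos [ 0.448  -0.2921  0.1149] yaw -63.17 q [-0.62  0.13  2.04  0.    0.97  0.48] F [-0.5  0.1 -1.5] wid 0.192
 turn [ 0.577 -0.001 -0.001]  shift now-axes cm [  1.51  -3.11 -18.52]  shift after-turn axes cm [  1.49 -12.7  -13.83]
```

View pics/s11.png

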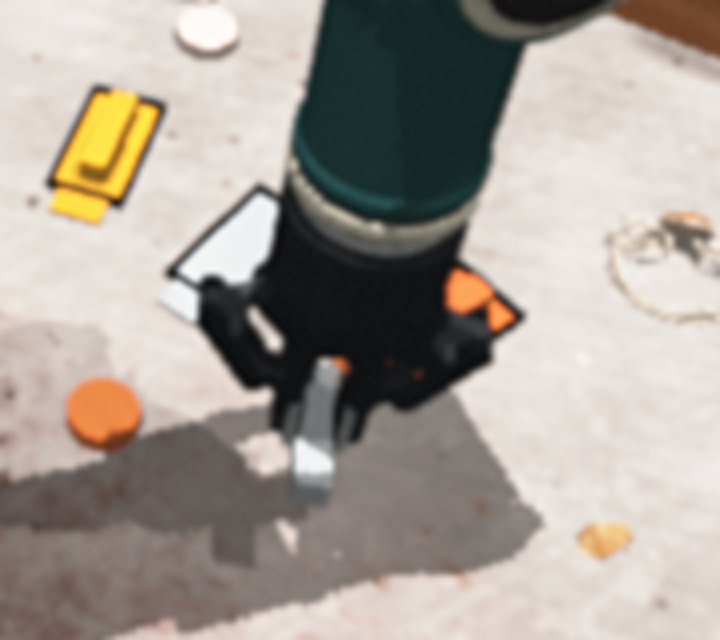

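Steel bar held at about (315,440) in the crop. Turn and carry it to its tray.

Call:
arm_command:
  series:
    - [[0.144, 0, 0, 0, 0, 0, 0.1], [0.144, 0, 0, 0, 0, 0, 0.1], [0.144, 0, 0, 0, 0, 0, 0.1], [0.144, 0, 0, 0, 0, 0, 0.1], [0, 0, 0, 0, -3, -3.2, 0.1], [0, 0, 0, 0, -3, -3.2, 0.1], [0, 0, 0, 0, -3, -3.2, 0.1], [0, 0, 0, 0, -2.5, -2.7, 0.1], [0, 0, 0, 0, 0, 0, 0.1], [0, 0, 0, 0, 0, 0, 0.1]]

```text
time: 29.65
tool_pos: [0.5803, -0.1871, 0.0985]
tcp_rot: [-2.128, 0.138, 2.167]
wrist_force: [0.0, 0.3, -1.6]
width: 0.193
```

```bash
python3 - <<'E'
from h import *
plan([.5993,-.1808,.08],-96.2)
E
```

```text
t 29.65 pos [ 0.5803 -0.1871  0.0985] yaw -97.78 q [-0.35  0.29  1.87  0.    1.    1.35] F [ 0.   0.3 -1.6] wid 0.193
 turn [-0.028  0.019  0.007]  shift now-axes cm [ 1.82 -0.87 -1.84]  shift after-turn axes cm [ 1.85 -0.84 -1.82]
```

Call:
arm_command:
  series:
    - [[-0.025, 0.019, 0.007, 0, -0.9, -1.9, 0.1], [0, 0, 0, 0.5, 0, 0, 0.1], [0, 0, 0, 1.5, 0, 0, 0.1], [0, 0, 0, 0, 0, 0, 0.1], [0, 0, 0, 0, 0, 0, 0.1]]

```text
time: 30.15
tool_pos: [0.597, -0.182, 0.0732]
tcp_rot: [-2.159, 0.121, 2.169]
wrist_force: [0.0, 0.1, -2.0]
width: 0.191
```

```bash
python3 - <<'E'
from h import *
plan([.5993,-.1808,.05],-96.2)
E
```

```text
t 30.15 pos [ 0.597  -0.182   0.0732] yaw -96.41 q [-0.34  0.34  1.87 -0.    0.94  1.35] F [ 0.   0.1 -2. ] wid 0.191
 turn [-0.004  0.004 -0.   ]  shift now-axes cm [ 2.32 -0.15 -0.23]  shift after-turn axes cm [ 2.32 -0.15 -0.22]
```

Call:
arm_command:
  series:
    - [[-0.004, 0.004, 0, 0.8, -0.15, -0.3, 0.1], [0, 0, 0, 1.2, 0, 0, 0.1], [0, 0, 0, 0.5, 0, 0, 0.1], [0, 0, 0, 0, 0, 0, 0.1], [0, 0, 0, 0, 0, 0, 0.1]]

```text
time: 30.65
tool_pos: [0.5991, -0.1815, 0.0454]
tcp_rot: [-2.164, 0.118, 2.167]
wrist_force: [0.0, -0.7, -2.0]
width: 0.187
```

```bash
python3 - <<'E'
from h import *
from workcell import bot
plan([.5993,-.1808,.0352],-96.2)
p,d=bot.read_camera("scene")
cv2.imwrite(f"pics/s12.png",cv2.resize(p[160:300,320:500],None,fx=4,fy=4,interpolation=cv2.INTER_CUBIC))
E
```

```text
t 30.65 pos [ 0.5991 -0.1815  0.0454] yaw -96.25 q [-0.33  0.37  1.88 -0.    0.89  1.35] F [ 0.  -0.7 -2. ] wid 0.187
 turn [-0.001  0.002 -0.   ]  shift now-axes cm [ 1.02 -0.08 -0.02]  shift after-turn axes cm [ 1.02 -0.08 -0.02]
```

View pics/s12.png

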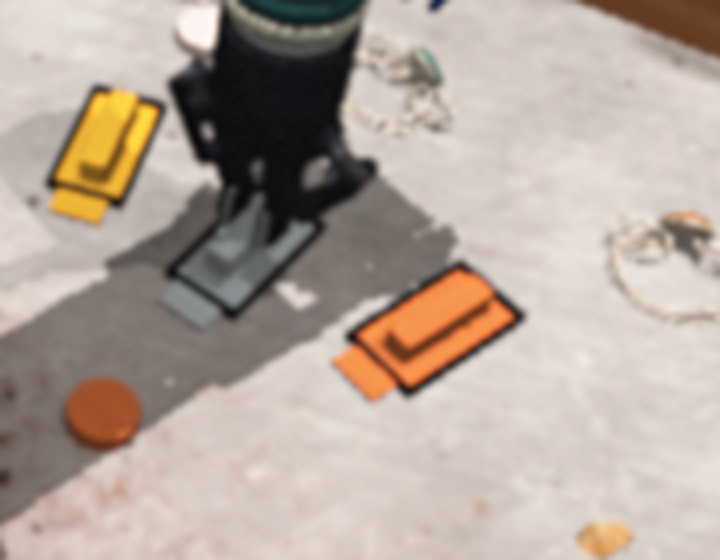

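The steel bar is centred over its tray. Lower, release, and withdraw to the right rear so the cameras can see.

Call:
arm_command:
  series:
    - [[0, 0, 0, 0.6, 0, 0, 0.1], [0, 0, 0, 0.4, 0, 0, 0.1], [0, 0, 0, 0, 0, 0, 0.1], [0, 0, 0, 0, 0, 0, 0.1]]

```text
time: 31.1
tool_pos: [0.5999, -0.1817, 0.0356]
tcp_rot: [-2.166, 0.119, 2.165]
wrist_force: [0.5, -0.3, -0.9]
width: 0.195
```

Call:
arm_command:
  series:
    - [[0, 0, 0, 0.1, 0, 0, 0.1], [0, 0, 0, 0, 0, 0, 0.4], [0, 0, 0, 0, 0, 0, 0.4], [0, 0, 0, 0, 0, 0, 0.4], [0, 0, 0, -1, 0, 0, 0.4], [0, 0, 0, -2, 0, 0, 0.4], [0, 0, 0, -4, 0, 0, 0.4], [0, 0, 0, -4, 0, 0, 0.4], [0, 0, 0, -4, 0, 0, 0.4], [0, 0, 0, 0, 0, 0, 0.4]]

```text
time: 32.1
tool_pos: [0.6004, -0.1818, 0.1942]
tcp_rot: [-2.168, 0.119, 2.164]
wrist_force: [0.7, 0.1, 0.5]
width: 0.404
```

```bash
python3 - <<'E'
from h import *
plan([.35,.33,.25],-96.2)
E
```

```text
t 32.1 pos [ 0.6004 -0.1818  0.1942] yaw -96.23 q [-0.33  0.22  1.77 -0.    1.15  1.35] F [0.7 0.1 0.5] wid 0.404
 turn [-0.001 -0.002 -0.001]  shift now-axes cm [ -5.7  -48.15  30.43]  shift after-turn axes cm [ -5.58 -48.17  30.42]
```

Call:
arm_command:
  series:
    - [[0, 0, 0, -0.6, -3.8, 2.4, 0.4], [0, 0, 0, -0.6, -3.8, 2.4, 0.4], [0, 0, 0, -0.6, -3.8, 2.4, 0.4], [0, 0, 0, -0.6, -3.8, 2.4, 0.4], [0, 0, 0, -0.6, -3.8, 2.4, 0.4], [0, 0, 0, -0.6, -3.8, 2.4, 0.4], [0, 0, 0, -0.6, -3.8, 2.4, 0.4], [0, 0, 0, -0.6, -3.8, 2.4, 0.4], [0, 0, 0, 0, -3.8, 2.4, 0.4], [0, 0, 0, 0, 0, 0, 0.4]]

```text
time: 33.1
tool_pos: [0.4187, 0.1929, 0.2491]
tcp_rot: [-2.181, 0.122, 2.142]
wrist_force: [0.2, -1.1, -0.3]
width: 0.401
```

```bash
python3 - <<'E'
from h import *
from workcell import bot
plan([.35,.33,.25],-96.2)
np.set_printoptions(precision=4,suppress=True)
trays={'brass':(.6234,-.0628,14.8),'steel':(.5993,-.1808,-6.2),'copper':(.6131,-.2993,-19.2)}
for n in("scene","top"):
    p,d=bot.read_camera(n);cv2.imwrite(f"pics/{n}F.png",p)
    x0,y0,w,h=(310,135,150,130) if n=='top' else (285,165,180,150)
    cv2.imwrite(f"pics/{n}Fc.png",cv2.resize(p[y0:y0+h,x0:x0+w],None,fx=4,fy=4,interpolation=cv2.INTER_CUBIC))
    P=cloud(n,d).reshape(-1,3)
    for k,(x,y,a) in trays.items():
        c,s=np.cos(np.radians(a)),np.sin(np.radians(a))
        u=(P[:,0]-x)*c+(P[:,1]-y)*s;v=-(P[:,0]-x)*s+(P[:,1]-y)*c
        m=(abs(u)<.05)&(abs(v)<.03)&(P[:,2]>.019)&(P[:,2]<.035)
        B=np.c_[u,v][m].astype(np.float32)*1000;print(n,k,m.sum(),'z',np.percentile(P[m,2],[5,50,95]),cv2.minAreaRect(B))
    m=(abs(P[:,0]-.446)<.04)&(abs(P[:,1]+.177)<.04)&(P[:,2]>.009)&(P[:,2]<.02);print('disc',P[m].mean(0))
E
```

```text
t 33.1 pos [0.4187 0.1929 0.2491] yaw -96.56 q [ 0.38 -0.16  2.06 -0.01  1.23  2.07] F [ 0.2 -1.1 -0.3] wid 0.401
 turn [-0.006 -0.018  0.003]  shift now-axes cm [ -0.2  -12.83   8.39]  shift after-turn axes cm [ -0.09 -12.88   8.31]
scene brass 145 z [0.0202 0.0231 0.0253] ((2.1117019653320312, -1.1539955139160156), (72.42469787597656, 18.084028244018555), 0.270270973443985)
scene steel 181 z [0.0208 0.0232 0.0253] ((0.1610260009765625, -1.5095653533935547), (18.221826553344727, 72.46355438232422), 89.63490295410156)
scene copper 206 z [0.0206 0.0232 0.0251] ((1.5191230773925781, -0.18710899353027344), (18.540279388427734, 70.34757232666016), 89.35781860351562)
disc [ 0.4467 -0.1776  0.0142]
top brass 256 z [0.0207 0.0237 0.0261] ((-0.9093437194824219, 0.3619880676269531), (70.65735626220703, 18.11471939086914), 0.08396615087985992)
top steel 263 z [0.0206 0.0231 0.0256] ((-0.6212348937988281, -0.29604625701904297), (70.65950012207031, 18.005191802978516), 0.10945669561624527)
top copper 265 z [0.0202 0.0232 0.0261] ((-0.3498191833496094, 0.09997367858886719), (70.7681655883789, 18.790857315063477), 0.6011813282966614)
disc [ 0.4455 -0.1762  0.0145]
```

View pics/sceneFc.png

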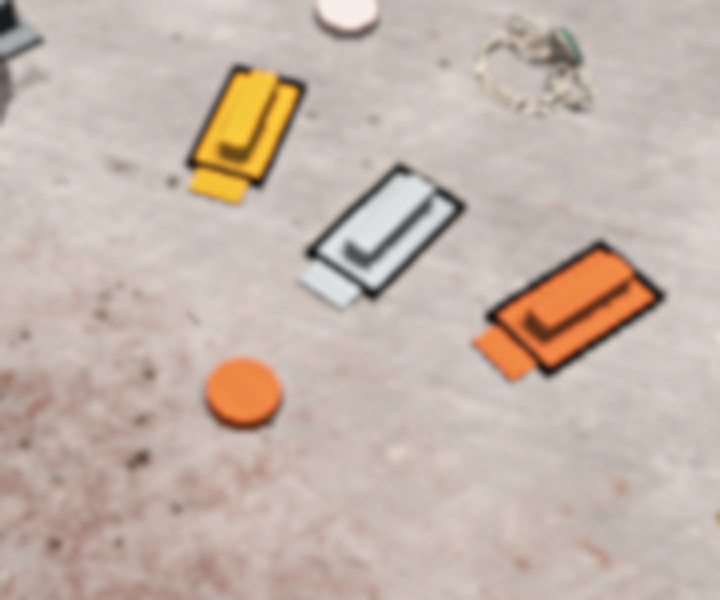

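View pics/topFc.png

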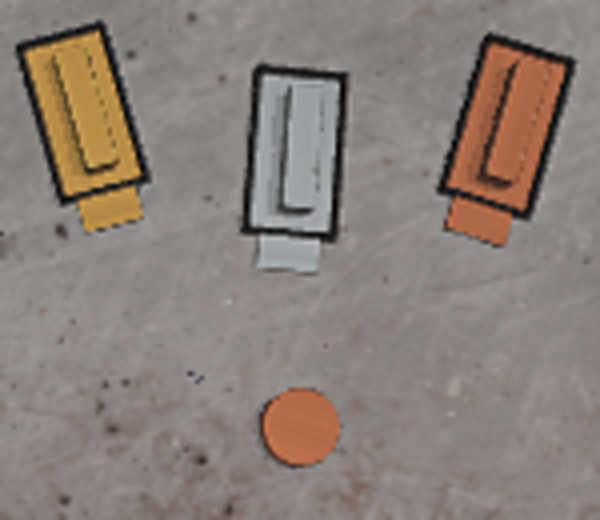

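Both views show each bar flat and centred in its own tray, with the tops at 23 mm, and the disc unmoved. The arm is clear, so I'm handing in.

```bash
python3 -c "
from workcell import bot
print(bot.finish_job())"
```

```text
the job is handed in; nothing more can be done
None
```

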